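# Release a circuit card from its paddle dock and park it

## Task

Free the green circuit card from the card dock: flip the red lock-off lever on the paddle fully forward, then squeeze the black paddle home against the barrel's back pad between the fingers, which pushes the brass keeper off the card, and let the paddle go. Slide the card straight up out of its holder by the white grip bar, well above the keeper, and set it down, without dropping it, standing in the blue caddy. Leave the other things on the bench where they are.

Things in the scene. Friction and masses are not known exactly. Their poses are not given: they have to be found in the camera images.
- card_dock: Card dock, a fixed fixture on a dark base plate 218 x 72 x 10 mm; origin at the underside of the plate. x runs along it from the rear of the barrel grip to the card holder ('forward'), y left, z up. The barrel's axis runs along x at y = 0, 125 mm up, from x = -106 to +15 mm.
- squeeze_point (a point): Where to squeeze: a point on the axis of the fixed grey barrel (34 x 34 mm in section). x forward; z out through the paddle side, to the dock's right and 35 deg above level; y to the left and steeply up. Fingers that come in along -y (35 deg off vertical, hand leaning to the dock's left) straddle the barrel and close along z. The paddle's outer face is here at z = +30 mm (squeezed home: +25).
- back_pad: Ribbed rubber pad fixed on the barrel's side away from the paddle, 66 mm long, 26 wide; its face is 21.5 mm from the barrel's axis, centred 3 mm behind squeeze_point. Origin on the barrel's axis 45 mm ahead of squeeze_point, axes as there.
- paddle (a joint): Black paddle, a plate 26 mm wide and 6 thick along the barrel, hinged at its rear end 50 mm behind squeeze_point; 0 = sprung out, 0.105 rad = home against the barrel (5 mm of travel at squeeze_point, 7 to 12 N there). It springs out when let go. With the lock-off lever back it stops at 0.02 to 0.05 rad.
- lock_lever (a joint): Red lock-off lever that stands up out of the paddle; 0 = back, locked, square to the paddle (starts between 0 and 0.1); grows as it is flipped forward, towards the card holder; 0.95 rad = fully forward. It stays where it is put; about 0.5 N at its tip moves it.
- lever_tip (a point): Rounded free end of the lock-off lever, 14 mm wide across the paddle, 6 mm thick. The pivot is 24 mm below it, in the paddle; the lever stands 21 mm off the paddle's face. Axes: z from pivot to tip, x forward while the lever is back, y across the paddle. While back it lies about 32 mm forward of squeeze_point and 55 mm out along squeeze_point's z.
- keeper (a joint): Brass keeper, a slide whose lip hangs 2 mm above the barrel end of the card's grip bar; 0 = over the card. The paddle, going home, pushes it to the dock's left, where it stays: 0.0065 m or more frees the card (about 0.0085 is reached). Its top is 149 mm above the bench, and once pushed aside it stands just left of the card: lift the card's bottom edge above that before moving it left.
- card_center (a point): Centre of the green circuit card (loose, 60 g): 60 mm wide (x), 4 thick (y), 78 tall (z, up). Its top 12 mm is a white grip bar as long, 9 thick, its middle 33 mm above this point. It starts upright in the holder, bottom edge 50 mm above the bench, x along the dock's x. Two white end channels, 6.4 mm slots with tops 95 mm above the bench, guide its edges; the 40 mm between them is open.
- card: The green circuit card (see card_center); origin at the middle of its bottom edge, axes as at card_center.
- caddy_floor (a point): Centre of the floor in the blue caddy, 49 mm above the bench: an open-topped upright pocket 72 mm long inside (its x) by 20 mm (its y), walls 4 mm thick, rim 46 mm above this point, z up. Fixed, left of the card holder.
- oil_bottle: Yellow oil bottle with red spout, 38 mm wide, 104 mm tall, a bystander; origin at its underside.
- gauge_rotor: Brass calibration rotor lying on the bench, 28 x 76 mm, a bystander; origin at its underside.
- trial_block: Grey block with three brass pins, 32 x 56 x 27 mm, a bystander; origin at its underside.

How it is judged:
On the way, in this order (a step that is already met when the one before it is completed fails the run):
1. the lock-off lever is flipped forward (over 0.65 rad) with the paddle still out (value of joint lock_lever above 0.65 rad and value of joint paddle below 0.05 rad), for 0.1 s.
2. the paddle is squeezed home (over 0.09 rad) between the fingers, which also bear on the back pad, and the keeper has gone off the card (over 0.0065 m) (value of joint paddle above 0.09 rad and contact force between the fingers and back_pad above 1 N and value of joint keeper above 0.0065 m), for 0.2 s.
3. the card is held by the fingers clear above its holder (its bottom edge over 45 mm above the slot's floor), still over the slot (z of card_center in the frame of card_dock above 0.134 m and x of card_center in the frame of card_dock between 0.05 and 0.09 m and y of card_center in the frame of card_dock between -0.02 and 0.02 m and contact force between the fingers and card above 0.3 N), for 0.05 s.
At the end, for the whole second after the job is handed in: The card stands in the caddy on its bottom edge: its centre within 12 mm lengthwise and 14 mm across of the pocket's middle and 25 to 45 mm above its floor, within 26 degrees of upright, at rest; and the paddle has sprung out (under 0.03 rad) (x of card_center in the frame of caddy_floor between -0.012 and 0.012 m and y of card_center in the frame of caddy_floor between -0.014 and 0.014 m and z of card_center in the frame of caddy_floor between 0.025 and 0.045 m and angle between card_center's own z axis and vertical below 0.45 rad and linear speed of card below 0.02 m/s and value of joint paddle below 0.03 rad); the robot touches nothing.
It fails at once if a bystander is shifted by more than 30 mm (distance of any of oil_bottle, gauge_rotor, trial_block from where it was at the start of the episode above 0.03 m).
It fails at once if the card is let fall (faster than 0.5 m/s while no finger holds it) (linear speed of card above 0.5 m/s and contact force between the fingers and card below 0.1 N).
It also fails if it takes over 72 s, if anything falls off the work surface, if the arm or the gripper's body presses on something with over 40 N, if the wrist force passes 120 N, or if a joint passes its speed limit or range.

## Robot

A 6-joint arm with a two-finger parallel gripper is mounted at the origin on a cart in front of the work surface, level with it; the furniture and walls round the work are solid. World frame = base frame: x ahead of the robot, y to its left, z up, the work surface at z = 0. Lengths are in m, angles in rad, forces in N, time in s.
With the tool pointing down it reaches from about 0.35 to 0.775 m from the base axis. Payload 7.3 kg.
Tool frame: the origin (TCP) lies at the very end of the fingers, on their centre line; the grasp point (between the pads) lies 19 mm behind it (robot.tcp_to_grasp is the distance from the TCP to the grasp point, in m); z points along the fingers, y is the direction in which the jaws open and shut (so a half turn about z gives the same grasp; the last joint's range is limited). The gripper opens to 92 mm and grips with 3 to 60 N. Pads are 19 mm wide; open, the fingers measure 130 mm over their backs; the gripper's body (75 mm by 190 mm) begins 47 mm behind the grasp point.
Start: joints at [1.17, 0.342, 1.524, -0, 1.275, -0.146], TCP at [0.132, 0.508, 0.227] pointing down, gripper open.
Joint ranges: [-2.53, 2.53], [-0.77, 2.02], [0.04, 2.7], [-1, 4.14], [0.28, 2.66], [-3.11, 3.11]. Speed limits (rad/s): [2.57, 2.57, 3.14, 3.14, 3.14, 3.14].

## Interface

Orientations are given as [roll, pitch, yaw] about the fixed x, y, z axes, in that order (R = Rz(yaw) Ry(pitch) Rx(roll)).
In Python, from cell import robot gives the robot as it stands.
- The arm moves only by the tool arm_command, never from a script. Its argument "motion" is a list that holds one entry, the list of rows, each a list of 7 numbers: the turn, a rotation vector about the tool's x, y, z in units of 90 degrees (1.0 is 90 degrees), then the shift along the tool's x, y, z in units of 30 cm (1.0 is 30 cm), then the opening, from -1 (shut) to 1 (fully open). In form: [[[wx, wy, wz, tx, ty, tz, grip], ...]]. A call has 1 to 8 rows; each row is the pose to reach, as a shift and turn from the pose commanded when the call began, along the tool's axes at that moment; what a row does not reach only later rows make up. A row lasts 1/10 s, in which the tool goes at most 50 mm and 8.59 degrees, less where a joint would pass 70% of its speed; a pose out of reach is approached as far as the arm can. A call with a number of a shift or a turn outside -1 to 1 is refused whole. A call with a gripper value outside its range is refused whole. The fingers move at their own pace and stop on an object; "grip_force" is the grip in N (left out, the last holds). Time passes only in rows, so rows that repeat a pose let the fingers close. It gives the time, the measured TCP pose, the force and the opening at its end, in the units of the state.
- robot.observe(): the state, without advancing time (a new reading comes with each control period).
- robot.read_camera(name): name is "scene" or "side" or "wrist"; returns a dict with "image" (400x640x3 uint8, red, green, blue), "z_map" (400x640 float32, m along the optical axis (not along the pixel's ray), 0 where there is no reading), "fov_y" (degrees; the focal length in pixels is half the picture's height over the tangent of half this angle, whatever the lens; pixels are square), "cx", "cy" (the principal point, pixels), "cam_to_world" (4x4, takes a point from camera to world coordinates). Camera axes: x right, y down, z forward; pixel columns grow to the right and rows downward; lengths in m; the calibration is good to about 2 mm. The wrist camera is an equidistant fisheye: a pixel r from the principal point sees the ray r / f radians off the axis. A picture is of the moment at which its call begins.
- robot.hand_in(): hands the job in, once; it reports no verdict.
The state is a dict: "time": time; "qpos": joint angles; "qvel": joint speeds; "joint_efforts": joint torques, N m; "tool_pos": TCP position; "tool_rot": TCP orientation; "contact_force": force on the tool from outside, world axes, zero at the start; "torque": the same for the moment, N m; "opening": finger opening in m.
Only numpy, scipy, OpenCV 4.12 (cv2) and the standard library are available. Lean on these libraries where they do the work, as an engineer would, in place of code of your own. Each camera call takes 0.05 s, during which the arm holds its last target.

## Working session

There is one attempt and no reset: what is moved stays moved. The work goes in short steps, Python scripts to look and compute and a tool call to move; the robot and the scene stay as the last step left them, time stands still between calls to the robot, and variables do not carry over. Pictures are saved under pics/ and viewed, and the job is handed in when it is done.

Besides the shell and the picture viewer there is one more tool, called after "Emit:" as a command line: name --argument value ..., lists and objects as JSON in quotes. arm_command: Moves the arm, as the interface text tells. Its arguments: {"type":"object","properties":{"motion":{"type":"array"},"grip_force":{"type":"number"}},"required":["motion"]}

```bash
ls; mkdir -p pics; cat > h.py <<'E'
import numpy as np, cv2
from cell import robot
from scipy.spatial.transform import Rotation as R
def shot(n,fn,crop=None,scale=1):
    d=robot.read_camera(n); im=d['image'][:,:,::-1]
    np.savez('last_%s.npz'%n,**{k:np.array(v) for k,v in d.items()})
    save(im,fn,crop,scale); return d
def save(im,fn,crop=None,scale=1):
    if crop: im=im[crop[1]:crop[3],crop[0]:crop[2]]
    cv2.imwrite('pics/'+fn,cv2.resize(im,None,fx=scale,fy=scale,interpolation=cv2.INTER_CUBIC))
def load(n): return dict(np.load('last_%s.npz'%n))
def ray(d,u,v):
    H=400; f=H/2/np.tan(np.radians(float(d['fov_y']))/2)
    return np.array([(u-d['cx'])/f,(v-d['cy'])/f,1.])
def pt(d,u,v,z=None):
    z=d['z_map'][int(round(v)),int(round(u))] if z is None else z
    p=ray(d,u,v)*z; return (d['cam_to_world']@np.r_[p,1])[:3]
def cloud(d):
    v,u=np.mgrid[0:400,0:640]; f=200/np.tan(np.radians(float(d['fov_y']))/2)
    z=d['z_map']; P=np.stack([(u-d['cx'])/f*z,(v-d['cy'])/f*z,z],-1)
    T=d['cam_to_world']; return P@T[:3,:3].T+T[:3,3]
def proj(d,p):
    q=np.linalg.inv(d['cam_to_world'])@np.r_[p,1]; f=200/np.tan(np.radians(float(d['fov_y']))/2)
    return q[0]/q[2]*f+d['cx'],q[1]/q[2]*f+d['cy']
E
python3 - <<'E'
from h import *
for n in ['scene','side','wrist']:
    d=shot(n,n+'0.png'); print(n,d['fov_y'],d['cx'],d['cy'],np.round(d['cam_to_world'],3).tolist())
print(robot.observe())
E
```

```text
pics
scene 43.93901424319327 311.81035695523826 194.59338121061654 [[0.584, -0.58, 0.568, -0.047], [-0.812, -0.408, 0.418, -0.068], [-0.011, -0.705, -0.709, 0.789], [0.0, 0.0, 0.0, 1.0]]
side 56.6430494194045 320.2120020803347 204.3879203503658 [[-0.47, -0.445, 0.762, -0.177], [-0.882, 0.253, -0.397, 0.655], [-0.016, -0.859, -0.511, 0.546], [0.0, 0.0, 0.0, 1.0]]
wrist 65.70646984690485 319.41154535080324 196.74526656386607 [[0.253, 0.935, 0.248, 0.066], [0.967, -0.245, -0.065, 0.526], [-0.0, 0.257, -0.967, 0.385], [0.0, 0.0, 0.0, 1.0]]
{'time': 0.15, 'qpos': array([ 1.16998241e+00,  3.42588236e-01,  1.52475162e+00, -2.73135842e-05,
        1.27537363e+00, -1.45985221e-01]), 'qvel': array([ 0.00019885, -0.00172863, -0.00450729, -0.00034638,  0.00087817,
        0.00141616]), 'joint_efforts': array([ 4.49045101e-04, -4.31471264e+01, -2.44352907e+01,  7.18008075e-02,
        5.36754658e-02, -3.07673247e-05]), 'tool_pos': array([0.13221166, 0.50779358, 0.22620738]), 'tool_rot': array([-3.14047994e+00, -1.37201524e-04,  2.88677185e+00]), 'contact_force': array([ 0.33918697, -0.28148901,  0.25516215]), 'torque': array([-0.02141136,  0.01439271, -0.01663473]), 'opening': 0.09194605888715597}
```

View pics/scene0.png

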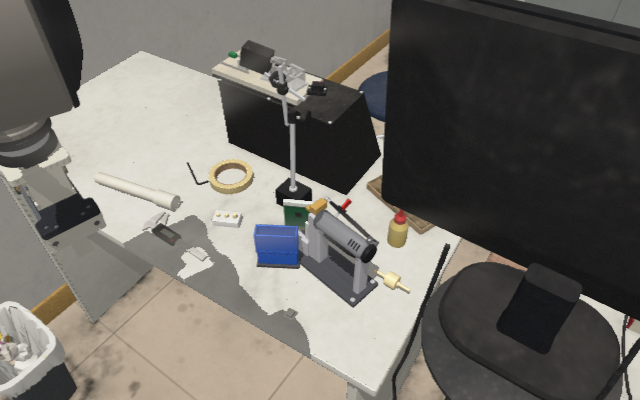

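View pics/side0.png

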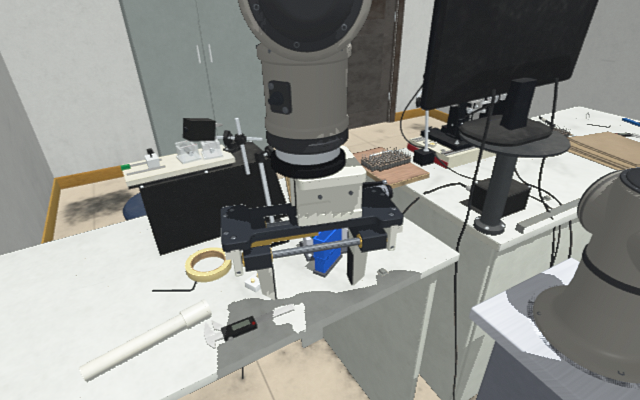

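View pics/wrist0.png

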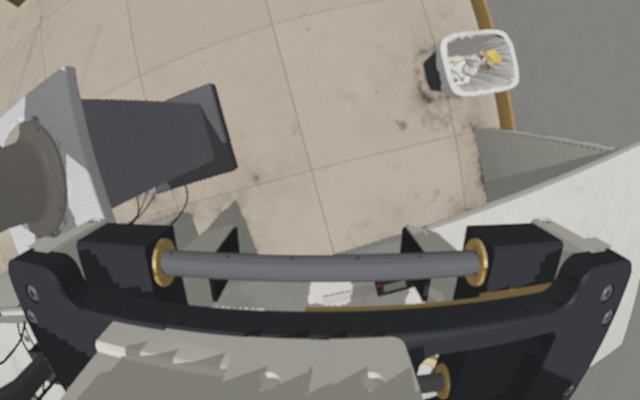

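```bash
python3 - <<'E'
from h import *
d=load('scene'); im=d['image'][:,:,::-1]
save(im,'s1.png',(235,175,425,315),4.2)
E
```

```text
(no output)
```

View pics/s1.png

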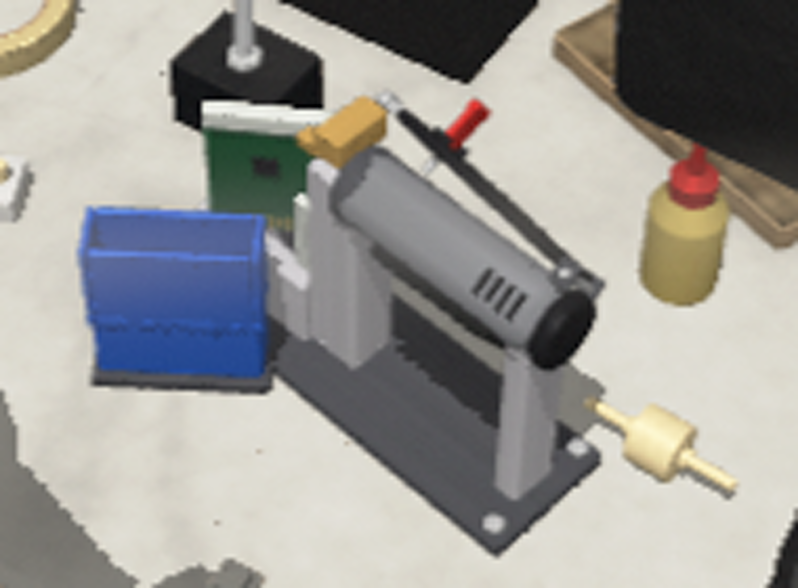

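```bash
python3 - <<'E'
from h import *
d=load('scene'); C=cloud(d)
s=4.2
for nm,u,v in [('bar L',210,108),('bar mid',260,116),('bar R',318,122),('green L',215,190),('green R',290,170),('keeper top',360,120),('keeper2',330,130),('barrel end rear',565,325),('barrel top rear',520,290),('barrel top front',380,180),('plate rear-left',495,545),('plate front-left',280,365),('plate rear right',595,460),('caddy rim FL',90,245),('caddy rim FR',262,255),('caddy rim BL',90,212),('caddy rim BR',262,218),('lever tip',478,108),('lever base',455,145),('hinge',565,272),('paddle front',400,105),('paddle mid',480,190),('bottle',690,160),('rodbase',200,60),('rod',243,20),('box',460,60)]:
    U,V=235+u/s,175+v/s
    print(nm,np.round(C[int(round(V)),int(round(U))],4))
E
```

```text
bar L [0.4408 0.3532 0.1268]
bar mid [0.4509 0.3329 0.1249]
bar R [0.4459 0.2969 0.1482]
green L [0.4405 0.3538 0.0738]
green R [0.4576 0.3225 0.0926]
keeper top [0.4556 0.2818 0.1491]
keeper2 [0.4425 0.2879 0.1514]
barrel end rear [0.4234 0.1596 0.1343]
barrel top rear [0.4233 0.1814 0.14  ]
barrel top front [0.4372 0.2604 0.1421]
plate rear-left [0.3918 0.1658 0.008 ]
plate front-left [0.416  0.2991 0.0084]
plate rear right [ 0.4613  0.1553 -0.0026]
caddy rim FL [0.3741 0.372  0.0865]
caddy rim FR [0.4177 0.3098 0.0781]
caddy rim BL [0.3839 0.3793 0.0951]
caddy rim BR [0.4257 0.3153 0.0925]
lever tip [0.4834 0.2408 0.1576]
lever base [0.4719 0.2453 0.1416]
hinge [0.4346 0.1676 0.1489]
paddle front [0.4732 0.2744 0.1489]
paddle mid [0.4521 0.2203 0.149 ]
bottle [0.57   0.1792 0.088 ]
rodbase [0.5264 0.4303 0.0456]
rod [0.5415 0.4137 0.0694]
box [0.6245 0.3349 0.0206]
```

```bash
python3 - <<'E'
from h import *
print([a for a in dir(robot) if a[0]!='_'])
d=load('scene'); C=cloud(d); im=d['image']
# plate points
m=(C[...,2]>0.004)&(C[...,2]<0.014)&(im.max(-1)<95)&(C[...,0]>.33)&(C[...,0]<.55)&(C[...,1]>.1)&(C[...,1]<.4)
P=C[m]; print(len(P),P[:,2].mean())
x0,y0=.33,.42
def raster(sel,fn,s=3):
    I=np.full((300*s//1,250*s,3),255,np.uint8)
    I=np.full((320,250,3),255,np.uint8)
    Q=C[sel];c=im[sel]; o=np.argsort(Q[:,2]);Q=Q[o];c=c[o]
    # picture: right = -y world? use up=+x? columns: y decreasing, rows: x decreasing
    col=((.42-Q[:,1])*1000).astype(int); row=((.60-Q[:,0])*1000).astype(int)
    ok=(col>=0)&(col<320)&(row>=0)&(row<250)
    I=np.full((250,320,3),255,np.uint8); I[row[ok],col[ok]]=c[ok][:,::-1]
    I=cv2.erode(I,np.ones((2,2)))
    cv2.imwrite('pics/'+fn,cv2.resize(I,None,fx=2.4,fy=2.4,interpolation=cv2.INTER_NEAREST))
raster((C[...,2]>0.004)&(C[...,2]<.6),'top.png')
h=C[:, :,:][(C[...,0]>.45)&(C[...,0]<.62)&(C[...,1]>.38)&(C[...,1]<.5)&(C[...,2]>.06)]
for z in np.arange(.06,.5,.04):
    q=h[(h[:,2]>z)&(h[:,2]<z+.04)]
    if len(q): print(round(z,2),len(q),q.min(0).round(3),q.max(0).round(3))
E
```

```text
['IKError', 'hand_in', 'observe', 'read_camera', 'tcp_to_grasp']
1877 0.00935895821806598
0.06 412 [0.535 0.38  0.06 ] [0.62 0.5  0.1 ]
0.1 462 [0.539 0.381 0.1  ] [0.62 0.5  0.14]
0.14 340 [0.544 0.382 0.14 ] [0.62 0.5  0.18]
0.18 251 [0.547 0.387 0.18 ] [0.62 0.5  0.22]
0.22 374 [0.548 0.386 0.22 ] [0.583 0.49  0.26 ]
0.26 363 [0.564 0.424 0.26 ] [0.611 0.5   0.3  ]
0.3 29 [0.57  0.453 0.3  ] [0.591 0.5   0.31 ]
```

View pics/top.png

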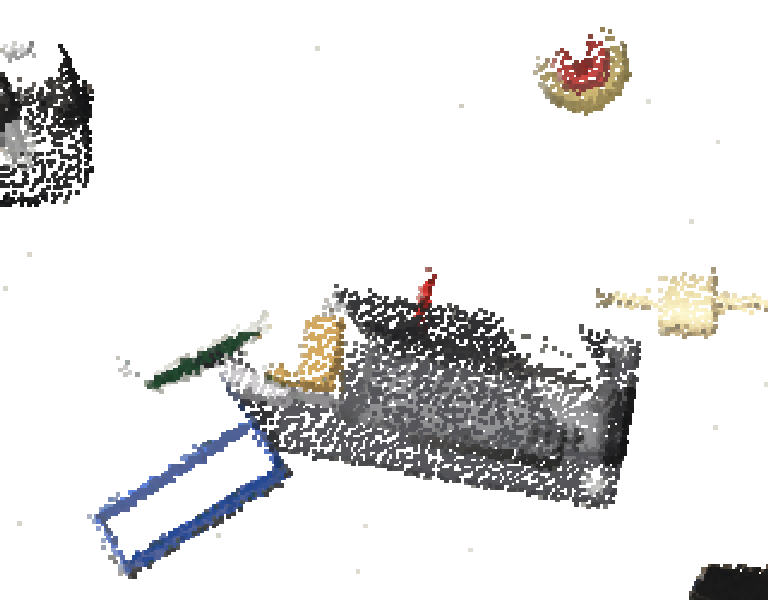

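```bash
cat >> h.py <<'E'
def rel(p,Rm):
    """motion units to go from measured pose to p,Rm"""
    o=robot.observe(); R0=R.from_euler('xyz',o['tool_rot']).as_matrix()
    t=R0.T@(np.array(p)-o['tool_pos'])/.3
    w=R.from_matrix(R0.T@Rm).as_rotvec()/(np.pi/2)
    print('t',round(o['time'],2),'pos',o['tool_pos'].round(4),'| rows',np.r_[w,t].round(4).tolist()); return w,t
def down(yaw): return R.from_euler('xyz',[np.pi,0,yaw]).as_matrix()
E
python3 - <<'E'
from h import *
rel([.43,.27,.32],down(np.radians(81)))
E
```

```text
t 0.15 pos [0.1322 0.5078 0.2262] | rows [-0.0006, 0.0005, 0.9378, -1.1603, -0.5172, -0.3122]
```

Emit:
arm_command --motion '[[[0,0,0.09,-0.1,-0.05,-0.16,1],[0,0,0.18,-0.2,-0.1,-0.3,1],[0,0,0.27,-0.3,-0.15,-0.31,1],[0,0,0.36,-0.4,-0.2,-0.31,1],[0,0,0.45,-0.5,-0.25,-0.31,1],[0,0,0.54,-0.6,-0.3,-0.31,1],[0,0,0.63,-0.7,-0.35,-0.31,1],[0,0,0.72,-0.8,-0.4,-0.31,1]]]'

```text
time: 0.95
tool_pos: [0.3351, 0.3303, 0.3196]
tool_rot: [-3.141, 0.0, 1.75]
contact_force: [0.3, 0.1, 1.0]
opening: 0.0922
```

```bash
python3 - <<'E'
from h import *
rel([.43,.27,.32],down(np.radians(81)))
E
```

```text
t 0.95 pos [0.3351 0.3303 0.3196] | rows [-0.0002, 0.0001, 0.2141, -0.2542, 0.2755, -0.0015]
```

Emit:
arm_command --motion '[[[0,0,0.08,-0.1,0.1,0,1],[0,0,0.16,-0.2,0.2,0,1],[0,0,0.214,-0.254,0.275,0,1],[0,0,0.214,-0.254,0.275,0,1],[0,0,0.214,-0.254,0.275,0,1]]]'

```text
time: 1.45
tool_pos: [0.4293, 0.2714, 0.3192]
tool_rot: [-3.14, 0.0, 1.42]
contact_force: [-0.5, -0.1, -0.1]
opening: 0.092
```

```bash
python3 - <<'E'
from h import *
shot('wrist','w1.png'); shot('side','side1.png'); shot('scene','scene1.png')
E
```

```text
(no output)
```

View pics/w1.png

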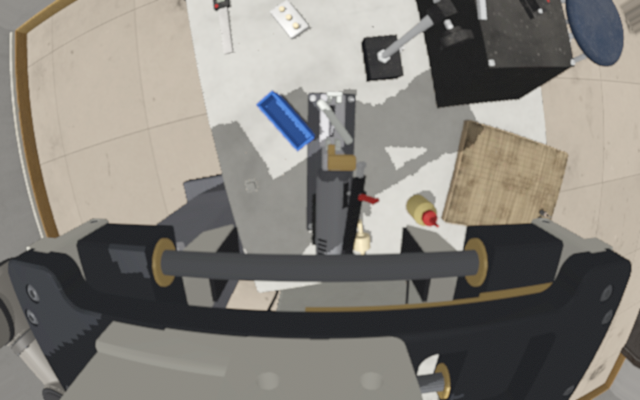

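View pics/side1.png

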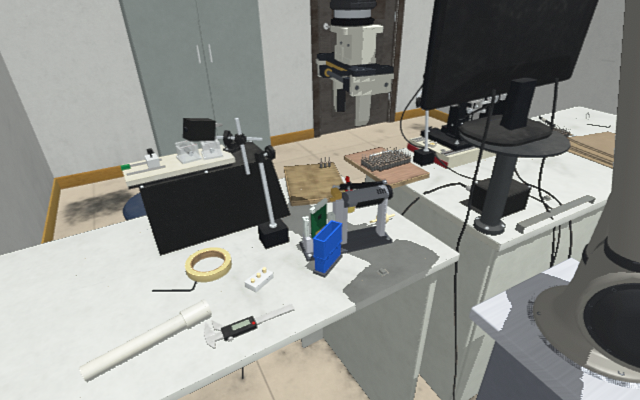

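```bash
python3 - <<'E'
from h import *
save(load('side')['image'][:,:,::-1],'side1c.png',(285,165,415,285),5)
save(load('wrist')['image'][:,:,::-1],'w1c.png',(250,80,400,260),4)
E
```

```text
(no output)
```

View pics/side1c.png

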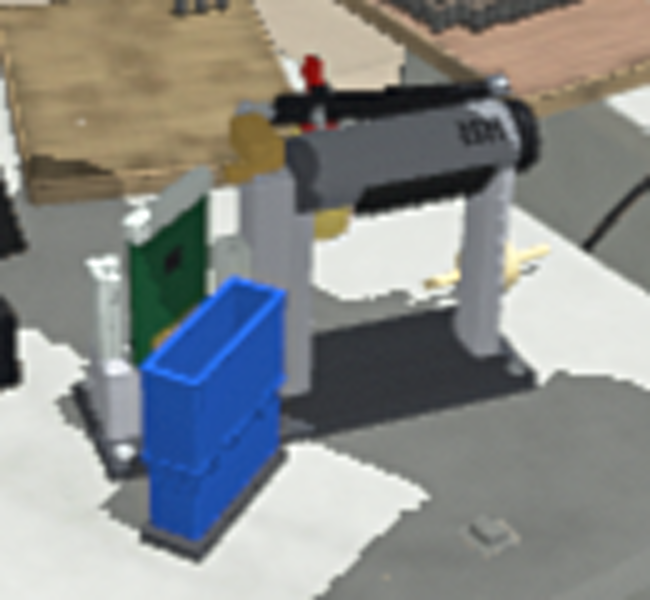

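View pics/w1c.png

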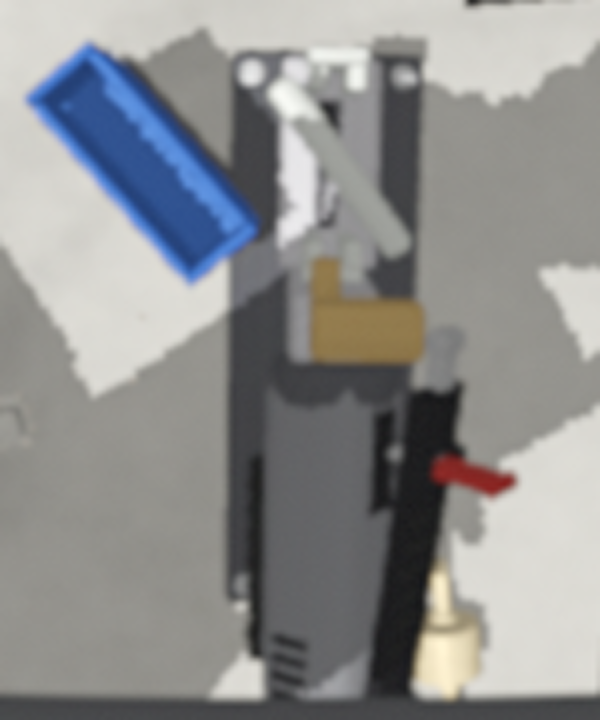

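```bash
python3 - <<'E'
from h import *
for n in ['scene','side']:
    d=load(n); C=cloud(d); im=d['image'].astype(int)
    g=(im[...,1]>im[...,0]+20)&(im[...,1]>im[...,2]+10)&(C[...,0]>.38)&(C[...,0]<.5)&(C[...,1]>.25)&(C[...,1]<.42)&(C[...,2]>.02)
    P=C[g]; c=np.median(P,0); P=P[np.linalg.norm(P-c,axis=1)<.06]; c=P.mean(0)
    u,s,vt=np.linalg.svd(P-c); nrm=vt[2]; print(n,len(P),c.round(4),'normal',nrm.round(3),s[2]/len(P)**.5, P.min(0).round(4),P.max(0).round(4))
    for col,nm in [((0,0,1),'blue')]:
        b=(im[...,2]>im[...,0]+50)&(im[...,2]>im[...,1]+30)&(C[...,0]>.3)&(C[...,0]<.5)&(C[...,1]>.25)&(C[...,1]<.42)&(C[...,2]>.086)
        Q=C[b][:,:2].astype(np.float32); r=cv2.minAreaRect(Q); print('caddy',r, C[b][:,2].max())
    b=(im.min(-1)>110)&(C[...,2]>.108)&(C[...,2]<.135)&(C[...,0]>.40)&(C[...,0]<.5)&(C[...,1]>.29)&(C[...,1]<.4)
    Q=C[b]; print('bar',len(Q),Q.min(0).round(4),Q.max(0).round(4),cv2.minAreaRect(Q[:,:2].astype(np.float32)))
E
```

```text
scene 309 [0.449  0.3401 0.0909] normal [0.89  0.455 0.   ] 0.0011454015018440566 [0.4389 0.3154 0.0595] [0.4619 0.3599 0.1144]
caddy ((0.39451897144317627, 0.3415175676345825), (0.03147107735276222, 0.07913338392972946), 32.83489227294922) 0.09768287106946483
bar 208 [0.4328 0.2902 0.1081] [0.4715 0.3581 0.132 ] ((0.4538043737411499, 0.3229445219039917), (0.06835392862558365, 0.03708335757255554), 85.78234100341797)
side 296 [0.4499 0.3358 0.0864] normal [-0.895 -0.446  0.   ] 0.0009391760477984371 [0.4371 0.3094 0.0539] [0.4642 0.3585 0.1171]
caddy ((0.3939760625362396, 0.3406369388103485), (0.028776179999113083, 0.08188305795192719), 32.35481262207031) 0.0957049294957601
bar 172 [0.4331 0.29   0.108 ] [0.4696 0.3583 0.1313] ((0.45258015394210815, 0.32330960035324097), (0.06862536817789078, 0.035551492124795914), 86.7503433227539)
```

```bash
cat >> h.py <<'E'
def wproj(d,p):
    q=np.linalg.inv(d['cam_to_world'])@np.r_[p,1]; f=200/np.tan(np.radians(float(d['fov_y']))/2)
    th=np.arctan2(np.hypot(q[0],q[1]),q[2]); a=np.arctan2(q[1],q[0]); return d['cx']+f*th*np.cos(a),d['cy']+f*th*np.sin(a)
E
python3 - <<'E'
from h import *
from scipy.optimize import least_squares
S,D,W=load('scene'),load('side'),load('wrist')
# (cam, dock pt, px)
a,b=.109,.036
obs=[(S,(-a,b,.01),(235+493/4.2,175+545/4.2),'S RL'),(S,(-a,-b,.01),(235+600/4.2,175+455/4.2),'S RR'),
(D,(a,b,.01),(285+115/5,165+468/5),'D FL'),(D,(a,-b,.01),(285+77/5,165+383/5),'D FR'),(D,(-a,b,.01),(285+532/5,165+375/5),'D RL'),
(W,(a,b,.01),(250+236/4,80+55/4),'W FL'),(W,(a,-b,.01),(250+420/4,80+45/4),'W FR')]
def T(q,p):
    c,s=np.cos(q[2]),np.sin(q[2]); return np.array([q[0]+c*p[0]-s*p[1],q[1]+s*p[0]+c*p[1],p[2]])
def res(q):
    out=[]
    for d,p,px,_ in obs:
        f=wproj if d is W else proj
        out+=list(np.array(f(d,T(q,p)))-px)
    return np.array(out)
r=least_squares(res,[.43,.25,1.41],loss='soft_l1')
print(r.x,np.degrees(r.x[2])); 
for o,e in zip(obs,res(r.x).reshape(-1,2)): print(o[3],e.round(1))
q=r.x
for n,f,d in [('scene',proj,S),('side',proj,D),('wrist',wproj,W)]:
    im=d['image'][:,:,::-1].copy(); im=cv2.resize(im,None,fx=4,fy=4,interpolation=cv2.INTER_CUBIC)
    def dot(p,c): 
        u,v=f(d,p); cv2.circle(im,(int(4*u+2),int(4*v+2)),4,c,-1)
    for sx in(-1,1):
        for sy in(-1,1): dot(T(q,(sx*a,sy*b,.01)),(0,0,255))
    for x in(-.106,.015): dot(T(q,(x,0,.125)),(0,255,255))
    for x in (.04,.07,.1): dot(T(q,(x,0,.128)),(255,0,255))
    c={'scene':(240,180,420,310),'side':(285,165,415,285),'wrist':(250,80,400,230)}[n]
    cv2.imwrite('pics/fit_%s.png'%n,im[4*c[1]:4*c[3],4*c[0]:4*c[2]])
# card in dock frame
c,s=np.cos(q[2]),np.sin(q[2])
for p in [(.4513,.3355)]:
    v=np.array(p)-q[:2]; print('card approx in dock',c*v[0]+s*v[1],-s*v[0]+c*v[1])
E
```

```text
[0.44319622 0.26603447 1.39435611] 79.89072006610276
S RL [0.1 1.1]
S RR [ 0.6 -0.8]
D FL [-1.9 -0.2]
D FR [-2.5 -1. ]
D RL [ 1.1 -0.4]
W FL [-2.1 -1.6]
W FR [0.1 2.4]
card approx in dock 0.06980948703740252 0.004215055825600273
```

View pics/fit_scene.png

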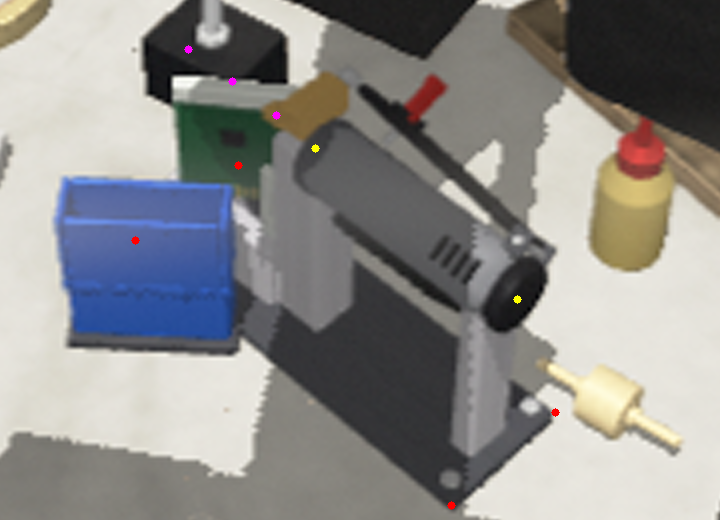

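View pics/fit_wrist.png

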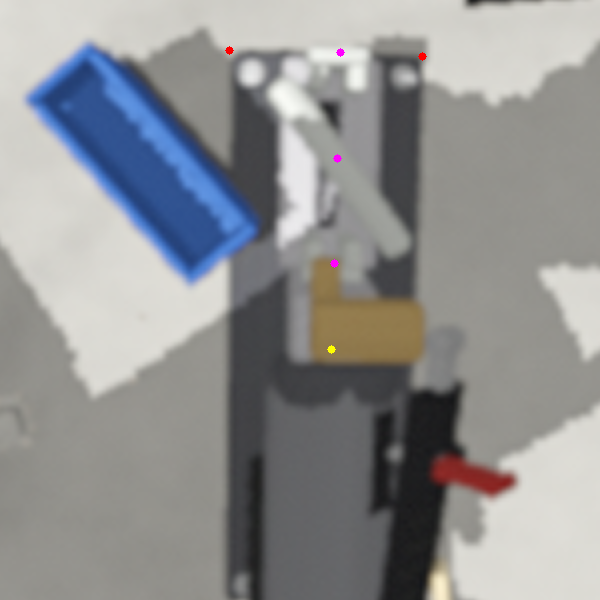

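```bash
cat >> h.py <<'E'
Q0=np.array([0.4432,0.2660,1.3944])
def dockR(q=Q0): return R.from_euler('z',q[2]).as_matrix()
def sqR(q=Q0):
    s,c=np.sin(np.radians(35)),np.cos(np.radians(35))
    return dockR(q)@np.array([[1,0,0],[0,s,-c],[0,c,s]]).T.T if False else dockR(q)@np.column_stack([[1,0,0],[0,s,c],[0,-c,s]])
def to_sq(P,q=Q0,x0=-.05):
    o=np.array([q[0],q[1],0])+dockR(q)@[x0,0,.125]; return (P-o)@sqR(q)
def from_sq(p,q=Q0,x0=-.05):
    o=np.array([q[0],q[1],0])+dockR(q)@[x0,0,.125]; return o+sqR(q)@np.array(p)
E
python3 - <<'E'
from h import *
for n in ['scene','side']:
    d=load(n); C=cloud(d); P=to_sq(C); im=d['image'].astype(int)
    m=(np.abs(P[...,0])<.09)&(np.abs(P[...,1])<.05)&(P[...,2]>-.05)&(P[...,2]<.08)&(d['z_map']>0)
    print(n,m.sum())
    I=np.full((400,700,3),255,np.uint8); J=I.copy()
    p=P[m]; c=d['image'][m][:,::-1]
    # end view: y_sq up, z_sq right; only |x|<.045
    k=np.abs(p[:,0])<.03
    for (x,y,z),cc in zip(p[k],c[k]): cv2.circle(I,(int(250+z*4000),int(200-y*4000)),2,cc.tolist(),-1)
    for g in range(-5,9): cv2.line(I,(250+g*40,390),(250+g*40,400),(0,0,0),1); cv2.line(I,(0,200-g*40),(10,200-g*40),(0,0,0),1)
    for (x,y,z),cc in zip(p,c): cv2.circle(J,(int(350+x*3500),int(300-z*3500)),2,cc.tolist(),-1)
    for g in range(-9,10): cv2.line(J,(350+g*35,390),(350+g*35,400),(0,0,0),1); cv2.line(J,(0,300-g*35),(10,300-g*35),(0,0,0),1)
    cv2.imwrite('pics/sq_%s.png'%n,I); cv2.imwrite('pics/xz_%s.png'%n,J)
E
```

```text
scene 2660
side 1816
```

View pics/sq_scene.png

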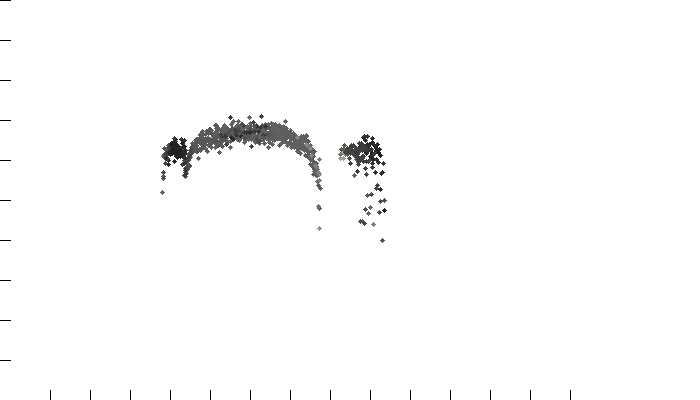

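View pics/sq_side.png

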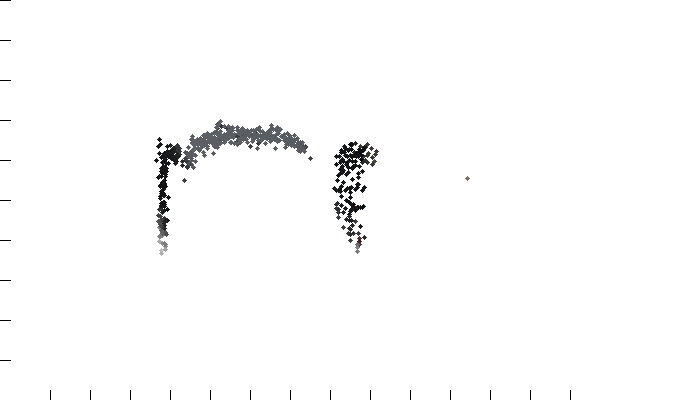

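View pics/xz_scene.png

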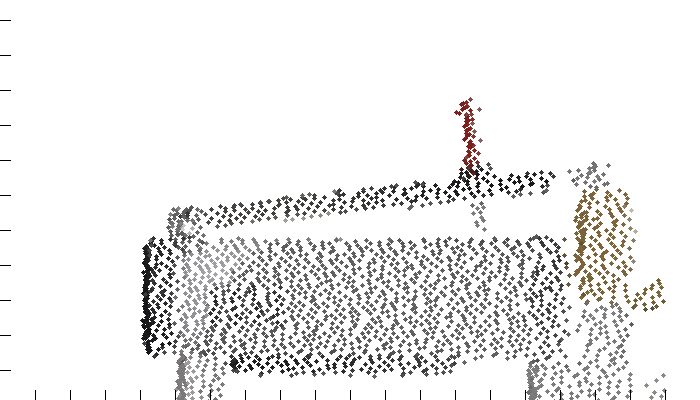

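View pics/xz_side.png

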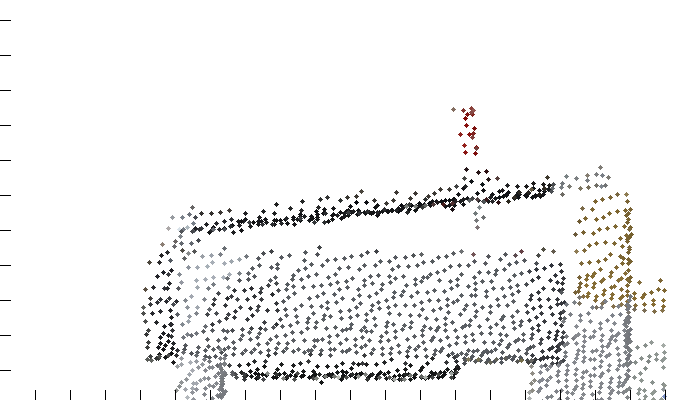

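```bash
python3 - <<'E'
from h import *
for n in ['scene','side']:
    d=load(n); C=cloud(d)
    m=(C[...,0]>.25)&(C[...,0]<.8)&(C[...,1]>-.1)&(C[...,1]<.42)&(C[...,2]>.17)&(C[...,2]<.7)&(d['z_map']>0)
    Q=C[m]
    H,_,_=np.histogram2d(Q[:,0],Q[:,1],bins=[np.arange(.25,.81,.05),np.arange(-.1,.43,.05)])
    print(n);print(H.astype(int))
Rt=np.column_stack([sqR()[:,0],sqR()[:,2],-sqR()[:,1]]); print(np.linalg.det(Rt),R.from_matrix(Rt).as_euler('xyz'))
p=from_sq([.005,.06,.061]); print(p); rel(p,Rt); print(from_sq([.005,-.008,.061]))
E
```

```text
scene
[[ 2230  1918   277     0     0     0     0     0     0     0]
 [17483 15372 12742  8991  2333     0   146   891   190     0]
 [  951  3126  1794   924  2227     0   520  1638     0     0]
 [  126   208     0     0     0     0  1792   658     0     0]
 [    0     0     0     0     0     0   807   871     0     0]
 [    0     0     0     0     0     0   267   208     0     0]
 [    0     0     0     0     0     0     0     0     0    13]
 [    0     0     0     0     0     0     0     0     0   157]
 [    0     0     0     0     0     0     0     0     0    18]
 [    0     0     0     0     0     0     0     0     0   140]
 [    0     0     0     0     0     0     0     0     0    11]]
side
[[ 320  403  111    0    0    0    0    0    0    0]
 [2817 1742 2288 2382  308    0   23  742  359    0]
 [ 208  336  314  331 2595    0   41 2061  359    0]
 [  34   30    0    0    0    0   18  642  438    0]
 [   0    0    0    0    0    0    4  715    1    0]
 [   0    0    0    0    0    0    0  159    0    6]
 [   0    0    0    0    0    0    0    0    0   89]
 [   0    0    0    0    0    0    0    0    0   43]
 [   0    0    0    0    0    0    0    0    0   40]
 [   0    0    0    0    0    0    0    0    0   66]
 [   0    0    0    0    0    0    0    0    0    5]]
1.0 [2.53072742 0.         1.3944    ]
[0.4506156  0.21896888 0.20913729]
t 1.6 pos [0.4285 0.2723 0.3198] | rows [-0.389, -0.0054, 0.0168, -0.1651, 0.0994, 0.3689]
[0.48901356 0.21212448 0.15343495]
```

```bash
python3 - <<'E'
from h import *
for n in ['scene','side']:
    d=load(n); C=cloud(d)
    m=(C[...,0]>.0)&(C[...,0]<.8)&(C[...,1]>-.5)&(C[...,1]<.245)&(C[...,2]>.17)&(C[...,2]<.9)&(d['z_map']>0)
    Q=C[m]
    for lo in np.arange(.15,.9,.1):
        q=Q[(Q[:,2]>lo)&(Q[:,2]<=lo+.1)]
        if len(q): print(n,round(lo,2),len(q),np.percentile(q,[1,50,99],axis=0).round(2).tolist())
    v,u=np.nonzero(m); print(u.min(),u.max(),v.min(),v.max())
d=load('side'); print([pt(d,*p).round(3) for p in [(440,80),(570,20),(560,110),(430,105),(520,95),(490,225)]])
d=load('scene'); print([pt(d,*p).round(3) for p in [(400,10),(400,190),(600,20),(500,200),(440,230)]])
E
```

```text
scene 0.15 2200 [[0.22, -0.2, 0.18], [0.26, -0.04, 0.25], [0.36, 0.03, 0.25]]
scene 0.25 20736 [[0.23, -0.19, 0.25], [0.31, -0.08, 0.26], [0.41, 0.08, 0.35]]
scene 0.35 17428 [[0.01, -0.16, 0.35], [0.33, -0.04, 0.41], [0.5, 0.24, 0.45]]
scene 0.45 29388 [[0.0, -0.13, 0.45], [0.32, -0.0, 0.51], [0.43, 0.24, 0.55]]
scene 0.55 32683 [[0.0, -0.09, 0.55], [0.34, 0.03, 0.59], [0.37, 0.19, 0.64]]
scene 0.65 27603 [[0.03, 0.04, 0.65], [0.05, 0.07, 0.7], [0.11, 0.18, 0.72]]
0 639 0 399
side 0.15 2629 [[0.01, -0.43, 0.17], [0.28, -0.07, 0.23], [0.77, 0.12, 0.25]]
side 0.25 4178 [[0.23, -0.26, 0.25], [0.32, -0.07, 0.27], [0.41, 0.13, 0.35]]
side 0.35 7823 [[0.0, -0.29, 0.35], [0.34, 0.0, 0.41], [0.38, 0.23, 0.45]]
side 0.45 7548 [[0.0, -0.28, 0.45], [0.32, 0.05, 0.49], [0.38, 0.24, 0.52]]
368 639 0 257
[array([0.358, 0.116, 0.385]), array([ 0.32 , -0.176,  0.475]), array([ 1.546, -2.454, -0.367]), array([0.368, 0.123, 0.337]), array([ 0.316, -0.073,  0.341]), array([ 0.309, -0.076,  0.02 ])]
[array([0.346, 0.121, 0.59 ]), array([-0.047, -0.068,  0.789]), array([ 0.37 , -0.034,  0.614]), array([ 0.326, -0.018,  0.446]), array([0.652, 0.117, 0.002])]
```

View pics/scene1.png

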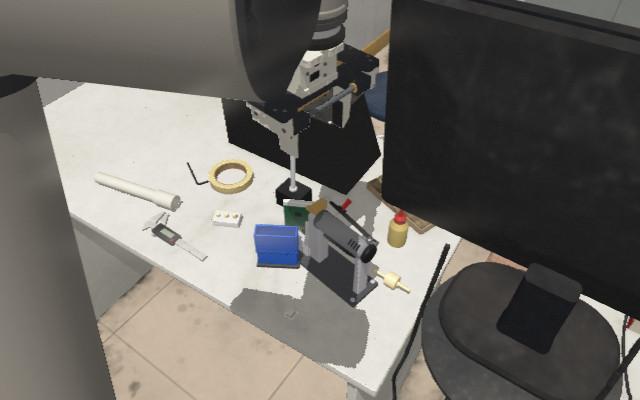

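Emit:
arm_command --motion '[[[-0.09,0,0,-0.04,0,0,-1],[-0.18,0,0,-0.08,0.03,0.05,-1],[-0.27,0,0.01,-0.12,0.06,0.1,-1],[-0.36,-0.005,0.017,-0.165,0.1,0.2,-1],[-0.389,-0.005,0.017,-0.165,0.1,0.3,-1],[-0.389,-0.005,0.017,-0.165,0.1,0.3,-1],[-0.389,-0.005,0.017,-0.165,0.1,0.3,-1]]]' --grip_force 20

```text
time: 2.3
tool_pos: [0.4517, 0.2192, 0.2308]
tool_rot: [2.531, -0.001, 1.394]
contact_force: [0.6, 0.1, -0.1]
opening: 0.0404
```

```bash
cat >> h.py <<'E'
def Rt(q=Q0):
    s=sqR(q); return np.column_stack([s[:,0],s[:,2],-s[:,1]])
E
python3 - <<'E'
from h import *
rel(from_sq([.005,-.008,.061]),Rt()); print(to_sq(robot.observe()['tool_pos']))
shot('scene','scene2.png'); shot('side','side2.png')
E
```

```text
t 2.3 pos [0.4517 0.2192 0.2308] | rows [-0.0001, -0.0002, -0.0003, -0.0016, -0.0441, 0.2839]
[0.00543105 0.07717123 0.07424986]
```

View pics/scene2.png

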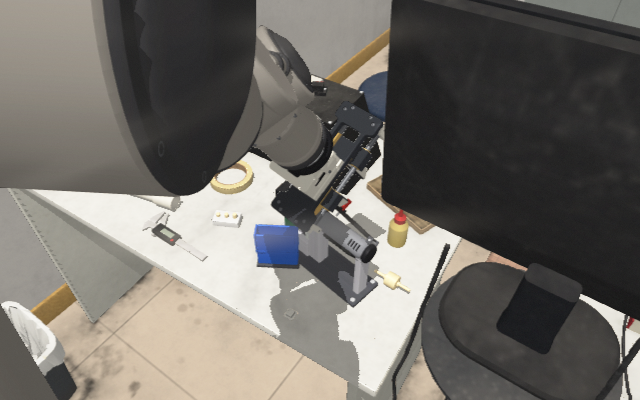

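View pics/side2.png

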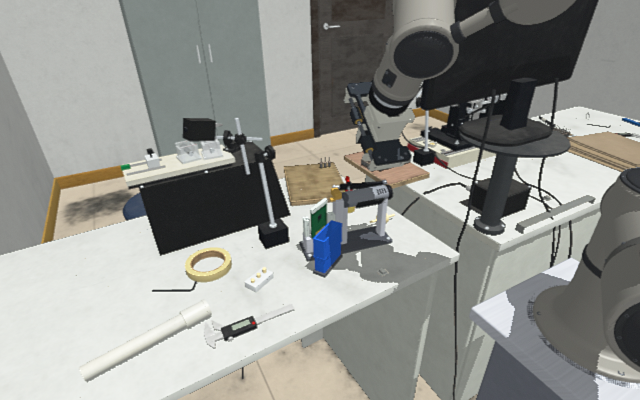

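Emit:
arm_command --motion '[[[0,0,0,0,-0.044,0,-1],[0,0,0,0,-0.044,0,-1],[0,0,0,0,-0.044,0,-1],[0,0,0,0,-0.044,0.08,-1],[0,0,0,0,-0.044,0.16,-1],[0,0,0,0,-0.044,0.24,-1],[0,0,0,0,-0.044,0.284,-1],[0,0,0,0,-0.044,0.284,-1]]]'

```text
time: 3.2
tool_pos: [0.4902, 0.211, 0.1517]
tool_rot: [2.531, 0.0, 1.391]
contact_force: [0.5, -0.2, 0.3]
opening: 0.0005
```

```bash
python3 - <<'E'
from h import *
o=robot.observe(); print(to_sq(o['tool_pos']).round(4),o['contact_force'],o['opening'])
shot('scene','s3.png',(270,130,420,270),5); shot('side','d3.png',(310,130,430,250),5)
E
```

```text
[ 0.0041 -0.0102  0.0612] [ 0.52802687 -0.24952216  0.25758598] 0.0004931400004898437
```

View pics/s3.png

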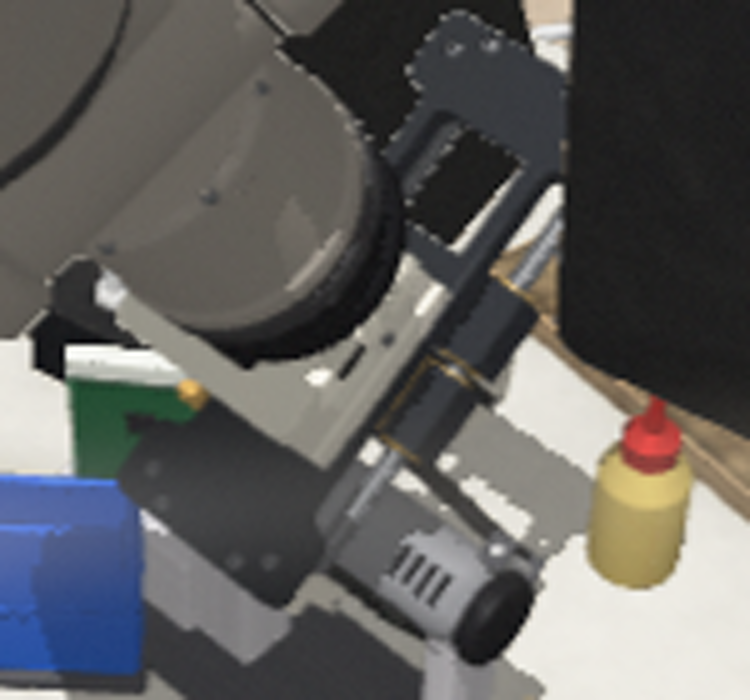

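View pics/d3.png

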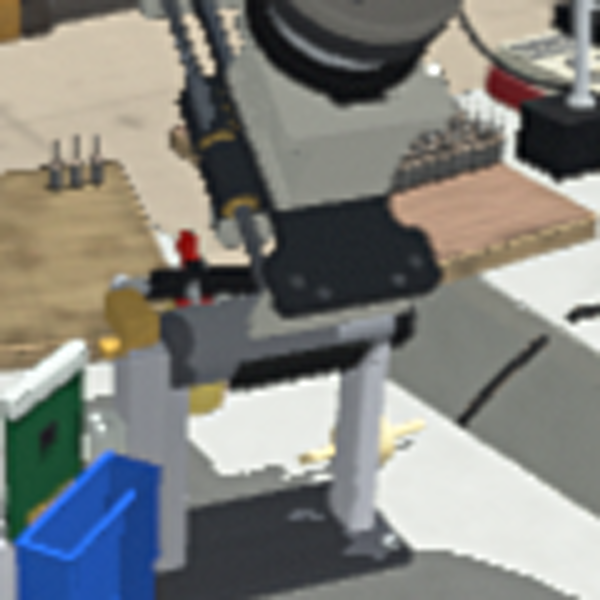

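Emit:
arm_command --motion '[[[0,0,0,0.012,0,0,-1],[0,0,0,0.024,0,0,-1],[0,0,0,0.036,0,0,-1],[0,0,0,0.048,0,0,-1],[0,0,0,0.058,0,0,-1],[0,0,0,0.068,0,0,-1],[0,0,0,0.078,0,0,-1],[0,0,0,0.084,0,0,-1]]]'

```text
time: 4.1
tool_pos: [0.4934, 0.2364, 0.1522]
tool_rot: [2.531, -0.0, 1.392]
contact_force: [-1.2, -1.6, -0.0]
opening: 0.0003
```

```bash
python3 - <<'E'
from h import *
o=robot.observe(); print(to_sq(o['tool_pos']).round(4),(o['contact_force']@sqR()).round(2),o['opening'])
d=shot('side','d4.png',(310,130,430,250),5); shot('wrist','w4.png',(200,80,440,280),3.3)
E
```

```text
[ 0.0297 -0.0091  0.0603] [-1.77  0.5  -0.75] 0.0003266534057491194
```

View pics/d4.png

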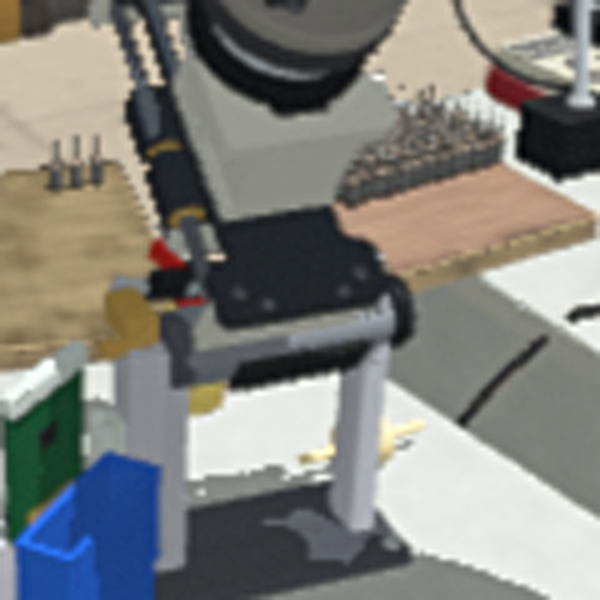

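View pics/w4.png

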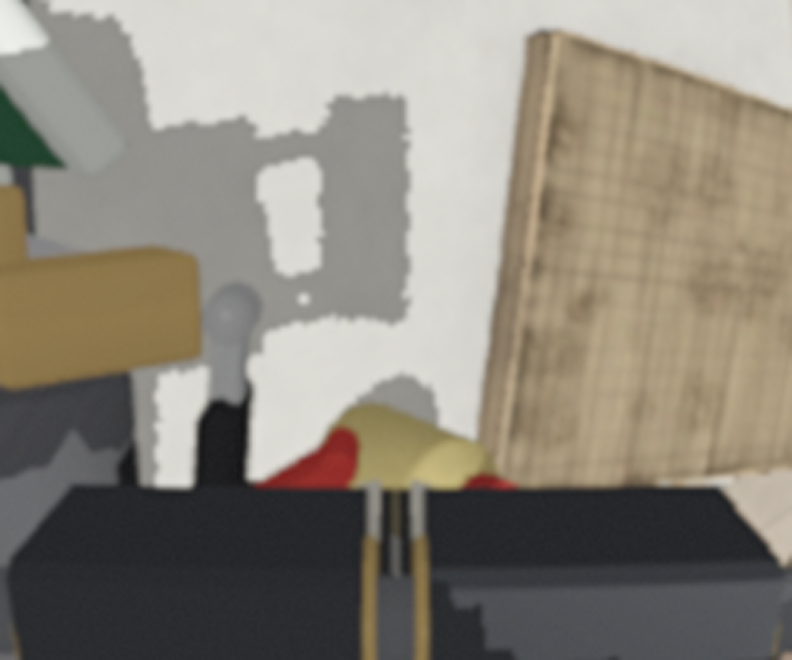

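Emit:
arm_command --motion '[[[0,0,0,0.008,0,0,-1],[0,0,0,0.016,0,0,-1],[0,0,0,0.024,0,0,-1],[0,0,0,0.024,0,0,-1]]]'

```text
time: 4.6
tool_pos: [0.4948, 0.243, 0.1523]
tool_rot: [2.531, 0.001, 1.392]
contact_force: [0.1, -3.8, 0.7]
opening: 0.0005
```

```bash
python3 - <<'E'
from h import *
o=robot.observe(); print(to_sq(o['tool_pos']).round(4),(o['contact_force']@sqR()).round(2),o['opening'])
d=shot('side','d5.png',(310,130,430,250),5); C=to_sq(cloud(d)); im=d['image'].astype(int)
m=(im[...,0]>im[...,1]+60)&(im[...,0]>im[...,2]+60)&(abs(C[...,0]-.035)<.03)&(abs(C[...,1])<.02)
print(C[m].round(4))
E
```

```text
[ 0.0365 -0.0091  0.0606] [-3.75  0.15  1.04] 0.00045894117211289326
[[ 0.0539  0.0052  0.0479]
 [ 0.0517  0.0057  0.0472]
 [ 0.055   0.0061  0.0449]
 [ 0.0532  0.0076  0.0438]
 [ 0.0495  0.004   0.0451]
 [ 0.0545 -0.0035  0.0475]
 [ 0.0548  0.0035  0.0437]
 [ 0.0535  0.0064  0.0418]
 [ 0.0518  0.0079  0.0407]
 [ 0.0488  0.0062  0.0411]
 [ 0.0459  0.0047  0.0414]
 [ 0.0437  0.0051  0.0408]
 [ 0.0554 -0.0032  0.0448]
 [ 0.054  -0.0007  0.0432]
 [ 0.0514 -0.0013  0.043 ]
 [ 0.0491 -0.0013  0.0426]
 [ 0.0465 -0.002   0.0425]
 [ 0.0462  0.0035  0.0395]
 [ 0.0443  0.0046  0.0385]]
```

View pics/d5.png

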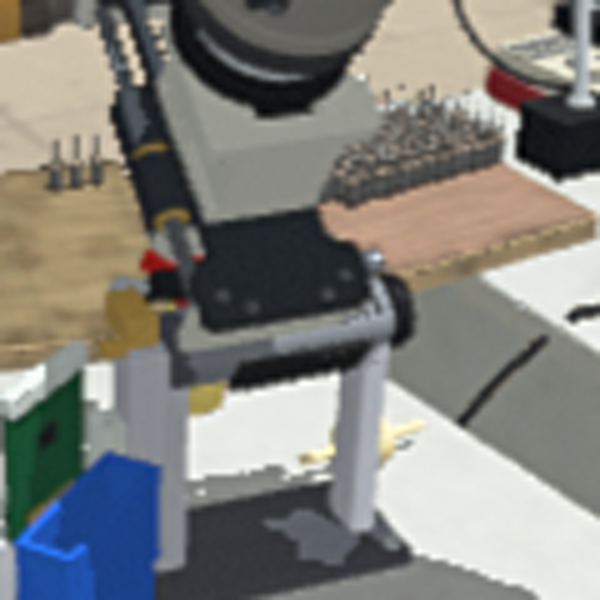

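Emit:
arm_command --motion '[[[0,0,0,-0.03,0,0,-1],[0,0,0,-0.05,0,-0.05,-1],[0,0,0,-0.07,-0.03,-0.15,1],[0,0,0,-0.1,-0.1,-0.28,1],[0,0,0,-0.12,-0.16,-0.28,1],[0,0,0,-0.122,-0.195,-0.28,1],[0,0,0,-0.122,-0.195,-0.28,1],[0,0,0,-0.122,-0.195,-0.28,1]]]'

```text
time: 5.45
tool_pos: [0.3941, 0.2248, 0.1879]
tool_rot: [2.53, -0.001, 1.393]
contact_force: [-0.1, 0.3, -0.4]
opening: 0.044
```

```bash
python3 - <<'E'
from h import *
o=robot.observe(); print(to_sq(o['tool_pos']).round(4),o['opening'])
rel(from_sq([0,-.019,.002]),Rt())
d=shot('side','d6.png',(310,130,430,250),5); C=to_sq(cloud(d)); im=d['image'].astype(int)
m=(im[...,0]>im[...,1]+60)&(im[...,0]>im[...,2]+60)&(abs(C[...,0]-.035)<.03)&(abs(C[...,1])<.02)
print(C[m].min(0),C[m].max(0))
E
```

```text
[0.0008 0.0751 0.0025] 0.043983152440372895
t 5.45 pos [0.3941 0.2248 0.1879] | rows [0.0004, -0.0003, -0.0012, -0.0028, -0.0017, 0.3137]
[ 0.04566872 -0.0043392   0.03909585] [0.05497989 0.00776313 0.04744096]
```

View pics/d6.png

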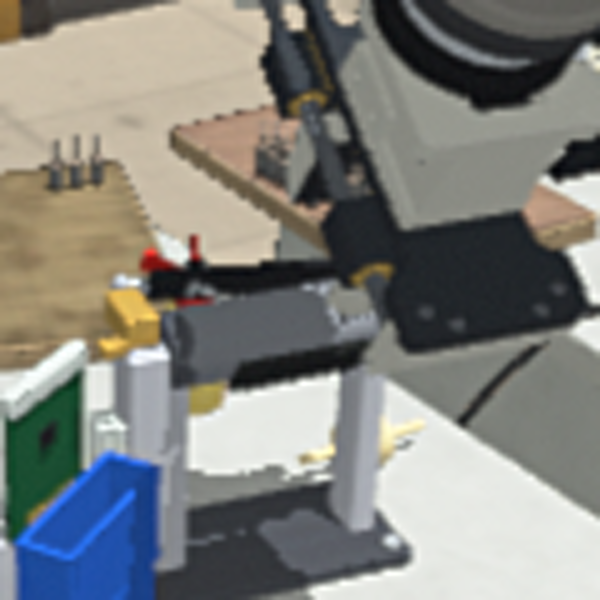

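Emit:
arm_command --motion '[[[0,0,0,0,0,0,1],[0,0,0,0,0,0,1],[0,0,0,0,0,0,1],[0,0,0,0,0,0,1],[0,0,0,0,0,0,1],[0,0,0,0,0,0,1]]]'

```text
time: 6.1
tool_pos: [0.3938, 0.2245, 0.1876]
tool_rot: [2.531, -0.001, 1.392]
contact_force: [-0.1, 0.5, -0.8]
opening: 0.0912
```

Emit:
arm_command --motion '[[[0,0,0,0,0,0.07,1],[0,0,0,0,0,0.14,1],[0,0,0,0,0,0.2,1],[0,0,0,0,0,0.26,1],[0,0,0,0,0,0.3,1],[0,0,0,0,0,0.313,1],[0,0,0,0,0,0.313,1]]]' --grip_force 35

```text
time: 6.8
tool_pos: [0.4503, 0.218, 0.1251]
tool_rot: [2.556, 0.002, 1.39]
contact_force: [-0.2, 0.1, 0.3]
opening: 0.0921
```

```bash
python3 - <<'E'
from h import *
o=robot.observe(); print(to_sq(o['tool_pos']).round(4),o['opening'],o['contact_force'])
shot('side','d7.png',(310,130,430,250),5);shot('scene','s7.png',(270,130,420,270),5)
E
```

```text
[ 0.004  -0.0088  0.0126] 0.0920685177547784 [-0.16431903  0.14199699  0.30425697]
```

View pics/s7.png

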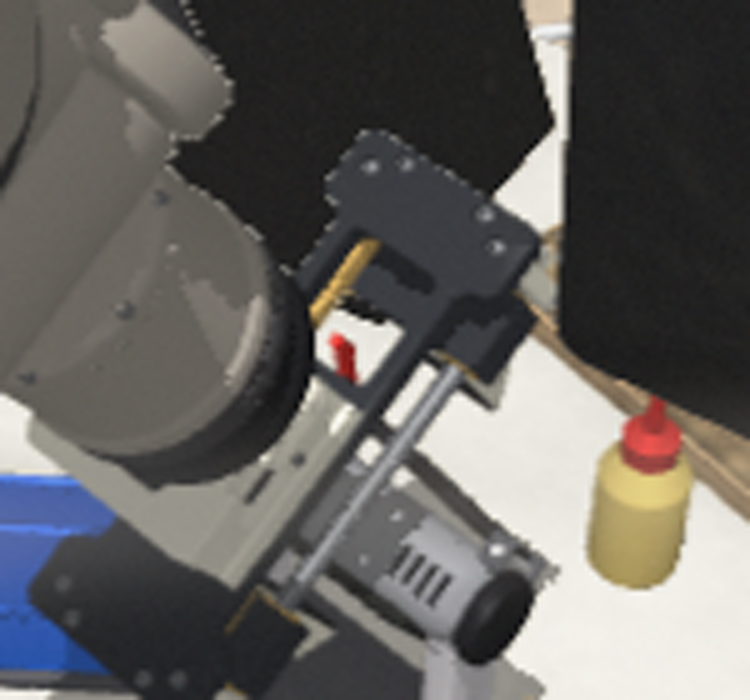

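```bash
python3 - <<'E'
from h import *
o=robot.observe(); print(o['qpos'].round(3)); rel(from_sq([0,-.019,.002]),Rt())
E
```

```text
[ 0.529  0.3    2.121 -0.996  0.445  1.567]
t 6.9 pos [0.4497 0.2181 0.1253] | rows [-0.0157, 0.0022, -0.0012, -0.0133, -0.0336, 0.0368]
```

```bash
cat >> h.py <<'E'
def Rta(a): return Rt()@R.from_euler('y',a,degrees=True).as_matrix()
def gp(x,y,z,a):
    """TCP world for grasp point at sq (x,y,z), lean-back a deg"""
    return from_sq([x,y,z])+Rta(a)[:,2]*robot.tcp_to_grasp
E
python3 - <<'E'
from h import *
S=dict(np.load('last_scene.npz'))
d=load('scene'); C=cloud(d); 
import itertools
for a in (15,18,20):
    p=gp(0,0,.002,a); M=Rta(a)
    print(a,p.round(3),M[:,2].round(3))
    for k in itertools.product((-.0375,.0375),(-.095,.095),(-.066,-.2)): print('  ',(p+M@np.array(k)).round(3), to_sq(p+M@np.array(k)).round(3))
rel(gp(0,.04,.002,18),Rta(18))
d=load('side'); C=cloud(d); im=d['image'].astype(int)
m=(C[...,1]<.2)&(C[...,1]>-.15)&(C[...,0]>.2)&(C[...,0]<.6)&(C[...,2]>.2)&(C[...,2]<.5)&(im.max(-1)<80)
Q=C[m]; 
for y in np.arange(-.1,.2,.04):
    q=Q[abs(Q[:,1]-y)<.02]; print(round(y,2),len(q),q.min(0).round(3) if len(q) else '',q.max(0).round(3) if len(q) else '')
E
```

```text
15 [0.447 0.219 0.111] [ 0.591  0.158 -0.791]
   [0.331 0.186 0.101] [-0.048  0.036 -0.093]
   [0.251 0.165 0.207] [-0.083  0.165 -0.093]
   [0.484 0.159 0.21 ] [-0.048  0.036  0.097]
   [0.405 0.138 0.316] [-0.083  0.165  0.097]
   [0.332 0.259 0.117] [ 0.024  0.055 -0.093]
   [0.253 0.238 0.223] [-0.011  0.185 -0.093]
   [0.486 0.232 0.226] [0.024 0.055 0.097]
   [0.406 0.211 0.332] [-0.011  0.185  0.097]
18 [0.447 0.22  0.112] [ 0.591  0.208 -0.779]
   [0.332 0.184 0.099] [-0.05   0.033 -0.093]
   [0.253 0.156 0.203] [-0.092  0.161 -0.093]
   [0.485 0.157 0.208] [-0.05   0.033  0.097]
   [0.406 0.129 0.312] [-0.092  0.161  0.097]
   [0.331 0.257 0.118] [ 0.021  0.056 -0.093]
   [0.252 0.229 0.222] [-0.02   0.184 -0.093]
   [0.484 0.229 0.227] [0.021 0.056 0.097]
   [0.405 0.201 0.331] [-0.02   0.184  0.097]
20 [0.447 0.221 0.112] [ 0.591  0.242 -0.77 ]
   [0.333 0.183 0.097] [-0.051  0.032 -0.093]
   [0.253 0.15  0.201] [-0.097  0.157 -0.093]
   [0.486 0.155 0.206] [-0.051  0.032  0.097]
   [0.407 0.123 0.31 ] [-0.097  0.157  0.097]
   [0.33  0.255 0.118] [ 0.019  0.057 -0.093]
   [0.251 0.222 0.222] [-0.027  0.183 -0.093]
   [0.484 0.227 0.227] [0.019 0.057 0.097]
   [0.405 0.195 0.331] [-0.027  0.183  0.097]
t 6.9 pos [0.4497 0.2181 0.1253] | rows [-0.0154, 0.2022, -0.0037, 0.0056, -0.037, -0.1003]
-0.1 1109 [ 0.211 -0.12   0.2  ] [ 0.418 -0.08   0.482]
-0.06 1550 [ 0.212 -0.08   0.2  ] [ 0.417 -0.04   0.388]
-0.02 932 [ 0.225 -0.04   0.241] [ 0.412 -0.     0.377]
0.02 732 [0.261 0.    0.201] [0.387 0.039 0.364]
0.06 763 [0.326 0.04  0.333] [0.362 0.08  0.48 ]
0.1 1290 [0.338 0.08  0.358] [0.361 0.12  0.477]
0.14 496 [0.354 0.12  0.388] [0.383 0.136 0.5  ]
0.18 6 [0.248 0.174 0.265] [0.463 0.197 0.492]
```

```bash
cat >> h.py <<'E'
def RL(l,q=Q0):
    s,c=np.sin(np.radians(l)),np.cos(np.radians(l)); D=dockR(q)
    return D@np.column_stack([[1,0,0],[0,-c,s],[0,-s,-c]])
def gpl(x,y,z,l): return from_sq([x,y,z])+RL(l)[:,2]*robot.tcp_to_grasp
E
python3 - <<'E'
from h import *
print(np.abs(RL(35)-Rt()).max())
print(gpl(0,0,.002,31)); rel(gpl(0,0,.002,31),RL(31)); rel(gpl(0,.04,.002,31),RL(31))
E
```

```text
0.0
[0.4455712  0.21478923 0.11003241]
t 6.9 pos [0.4497 0.2181 0.1253] | rows [0.0287, 0.0022, -0.0013, -0.0133, -0.038, 0.0361]
t 6.9 pos [0.4497 0.2181 0.1253] | rows [0.0287, 0.0022, -0.0013, -0.0137, -0.0413, -0.0972]
```

Emit:
arm_command --motion '[[[0.03,0.002,0,-0.013,-0.02,0,1],[0.03,0.002,0,-0.013,-0.038,0.01,1],[0.029,0.002,0,-0.013,-0.038,0.036,1],[0.029,0.002,0,-0.013,-0.038,0.036,1],[0.029,0.002,0,-0.013,-0.038,0.036,1]]]'

```text
time: 7.4
tool_pos: [0.4455, 0.215, 0.1101]
tool_rot: [2.601, -0.001, 1.393]
contact_force: [-0.1, -1.0, -0.4]
opening: 0.0919
```

```bash
python3 - <<'E'
from h import *
o=robot.observe(); print(o['qpos'].round(3),o['contact_force'].round(1),o['opening']); rel(gpl(0,0,.002,31),RL(31))
R0=R.from_euler('xyz',o['tool_rot']).as_matrix(); print('grasp sq',to_sq(o['tool_pos']-.019*R0[:,2]).round(4))
shot('side','d8.png',(310,130,430,250),5);shot('scene','s8.png',(270,130,420,270),5)
E
```

```text
[ 0.503  0.318  2.126 -0.924  0.417  1.488] [-0.1 -1.  -0.4] 0.09191077470641651
t 7.4 pos [0.4455 0.215  0.1101] | rows [-0.0004, 0.0001, -0.0012, -0.0006, 0.0002, 0.0004]
grasp sq [0.0002 0.0003 0.002 ]
```

View pics/d8.png

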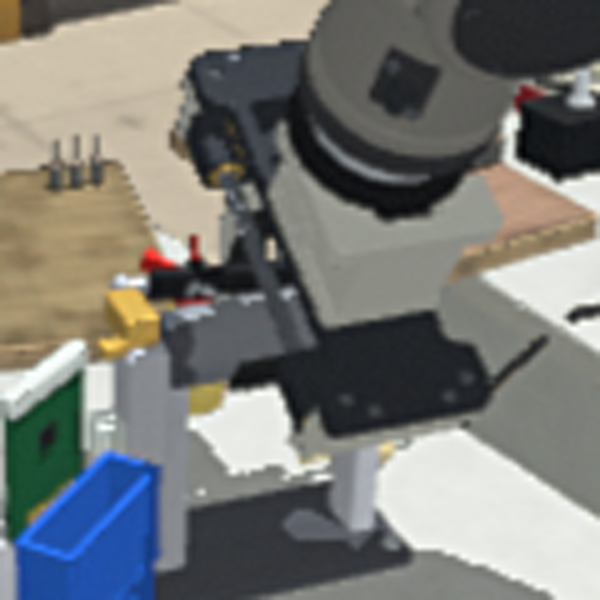

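View pics/s8.png

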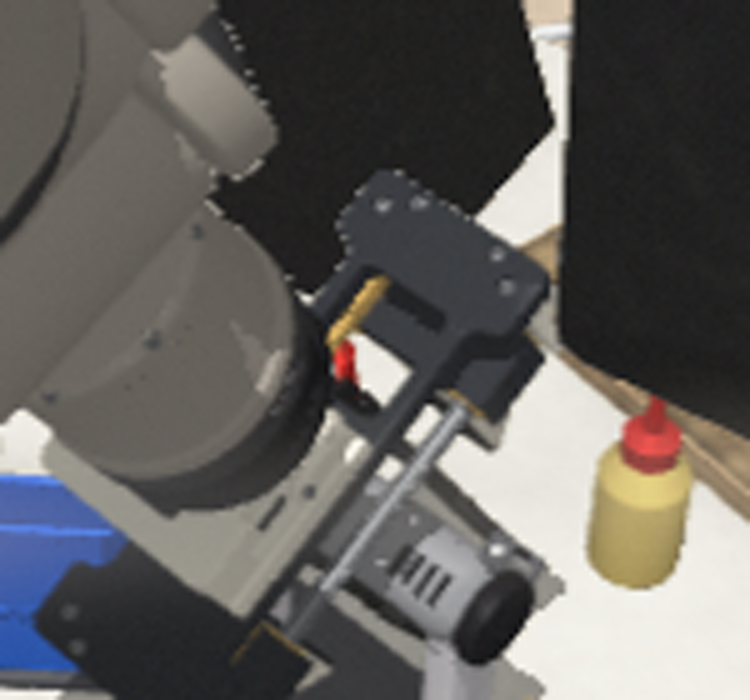

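Emit:
arm_command --motion '[[[0,0,0,0,0,0,-1],[0,0,0,0,0,0,-1],[0,0,0,0,0,0,-1],[0,0,0,0,0,0,-1],[0,0,0,0,0,0,-1],[0,0,0,0,0,0,-1],[0,0,0,0,0,0,-1],[0,0,0,0,0,0,-1]]]' --grip_force 35

```text
time: 8.3
tool_pos: [0.4465, 0.2156, 0.1101]
tool_rot: [2.6, -0.002, 1.394]
contact_force: [5.7, 2.7, -2.3]
opening: 0.0466
```

Emit:
arm_command --motion '[[[0,0,0,0,0,0,-1],[0,0,0,0,0,0,-1],[0,0,0,0,0,0,-1]]]'

```text
time: 8.6
tool_pos: [0.4465, 0.2156, 0.1101]
tool_rot: [2.6, -0.002, 1.394]
contact_force: [4.9, 1.4, -1.5]
opening: 0.0464
```

```bash
python3 - <<'E'
from h import *
o=robot.observe(); print((o['contact_force']@sqR()).round(1),o['opening'])
R0=R.from_euler('xyz',o['tool_rot']).as_matrix(); print('grasp sq',to_sq(o['tool_pos']-.019*R0[:,2]).round(4))
shot('side','d9.png',(300,150,400,250),6)
E
```

```text
[ 2.2 -3.9  2.9] 0.04639409313448753
grasp sq [ 0.0009 -0.0001  0.0027]
```

View pics/d9.png

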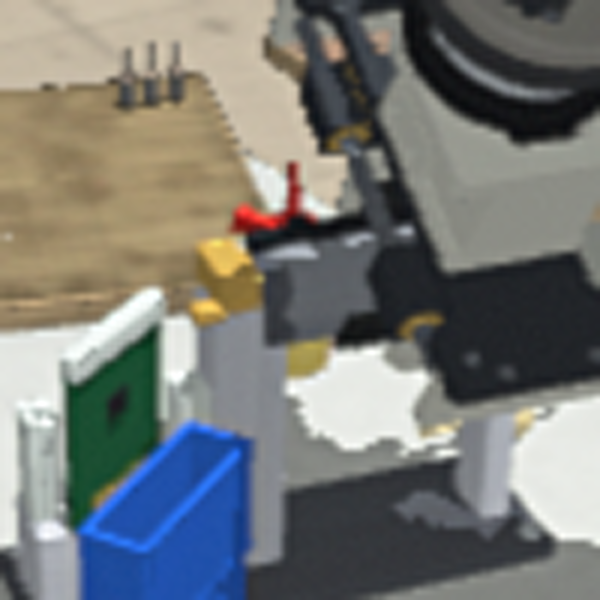

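Emit:
arm_command --motion '[[[0,0,0,0,0,0,1],[0,0,0,0,0,0,1],[0,0,0,0,0,0,1],[0,0,0,0,0,0,1],[0,0,0,0,0,0,1],[0,0,0,0,0,0,1],[0,0,0,0,0,0,1]]]'

```text
time: 9.35
tool_pos: [0.4455, 0.2148, 0.1096]
tool_rot: [2.602, -0.001, 1.392]
contact_force: [-0.5, -0.3, -1.0]
opening: 0.0913
```

Emit:
arm_command --motion '[[[0,0,0,0,0,-0.08,1],[0,0,0,0,0,-0.2,1],[0,0,0,0,0,-0.35,1],[0,0,0,0,0,-0.5,1],[0.09,0,0,0,0,-0.6,1],[0.18,0,0,0.1,0,-0.6,1],[0.27,0,0,0.2,0,-0.6,1],[0.34,0,0,0.25,0,-0.6,1]]]'

```text
time: 10.15
tool_pos: [0.3688, 0.307, 0.2654]
tool_rot: [3.139, -0.004, 1.394]
contact_force: [-0.3, 0.5, -0.2]
opening: 0.0919
```

```bash
python3 - <<'E'
from h import *
o=robot.observe(); print(o['tool_pos'],o['tool_rot'],o['qpos'])
for n,c in [('side',(300,150,400,250)),('scene',(240,180,420,310)),('wrist',None)]: shot(n,n+'10.png',c,4.4 if c else 1)
E
```

```text
[0.36877028 0.30703659 0.26542371] [ 3.13884108 -0.00421653  1.39359132] [5.33467789e-01 2.26054423e-01 1.57726391e+00 1.44122435e-03
 1.33343844e+00 7.10343102e-01]
```

View pics/wrist10.png

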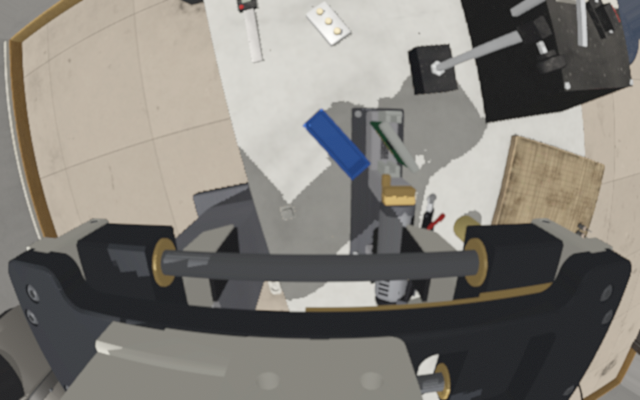

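View pics/scene10.png

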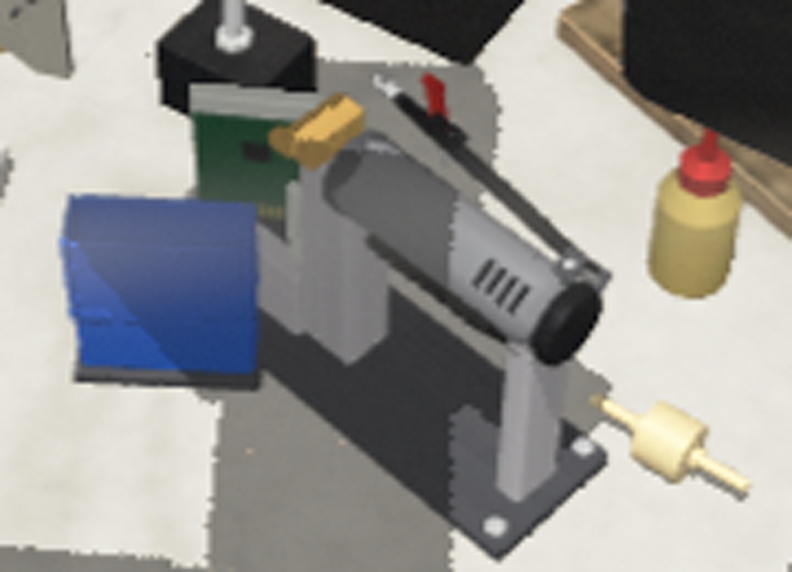

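View pics/side10.png

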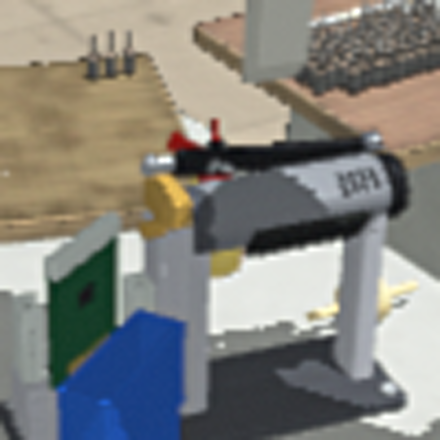

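```bash
cat > m.py <<'E'
from h import *
def todock(P): return (P-np.array([Q0[0],Q0[1],0]))@dockR()
def meas():
  for n in ['scene','side']:
    d=load(n); C=cloud(d); P=todock(C); im=d['image'].astype(int)
    g=(im[...,1]>im[...,0]+12)&(im[...,1]>im[...,2]+6)&(C[...,0]>.38)&(C[...,0]<.5)&(C[...,1]>.25)&(C[...,1]<.42)&(C[...,2]>.02)
    q=P[g]; c=np.median(q,0); q=q[np.linalg.norm(q-c,axis=1)<.06]; c=q.mean(0); vt=np.linalg.svd(q-c)[2]
    print(n,'card',len(q),c.round(4),vt[2].round(3),'min',q.min(0).round(4),'max',q.max(0).round(4))
    k=(im[...,0]>im[...,2]+50)&(im[...,0]>140)&(abs(P[...,0]-.03)<.04)&(abs(P[...,1])<.04)&(P[...,2]>.13)
    print('  keeper',P[k].min(0).round(4),P[k].max(0).round(4))
    b=(im[...,2]>im[...,0]+30)&(im[...,2]>im[...,1]+15)&(C[...,0]>.3)&(C[...,0]<.5)&(C[...,1]>.25)&(C[...,1]<.42)&(C[...,2]>.086)
    r=cv2.minAreaRect(C[b][:,:2].astype(np.float32)); print('  caddy',r,C[b][:,2].max(),b.sum())
meas()
E
python3 m.py
```

```text
scene card 358 [0.074  0.0074 0.0871] [-0.602  0.798 -0.016] min [ 0.0533 -0.0084  0.0582] max [0.0908 0.0203 0.1184]
  keeper [-0.0057 -0.011   0.1384] [0.0281 0.0329 0.3511]
  caddy ((0.39421796798706055, 0.3417726159095764), (0.03114645555615425, 0.07987095415592194), 32.716487884521484) 0.09826616050066794 395
side card 333 [0.0685 0.0047 0.0865] [ 0.598 -0.802  0.007] min [ 0.0426 -0.0166  0.0496] max [0.0905 0.0219 0.117 ]
  keeper [-0.0041 -0.0341  0.1339] [0.0297 0.0213 0.157 ]
  caddy ((0.39343228936195374, 0.34085145592689514), (0.029058637097477913, 0.08241179585456848), 32.10995101928711) 0.09574309687435723 247
```

```bash
python3 - <<'E'
from h import *
for n in ['scene','side']:
    d=load(n); C=cloud(d)
    for z in np.arange(.06,.5,.03):
        m=(C[...,0]>.48)&(C[...,0]<.575)&(C[...,1]>.34)&(C[...,1]<.46)&(abs(C[...,2]-z)<.015)&(d['z_map']>0)
        q=C[m]
        if len(q)>3: print(n,round(z,2),len(q),np.percentile(q[:,:2],[5,50,95],axis=0).round(3).tolist())
E
```

```text
scene 0.06 159 [[0.522, 0.388], [0.538, 0.412], [0.559, 0.442]]
scene 0.09 58 [[0.538, 0.412], [0.541, 0.415], [0.546, 0.421]]
scene 0.12 44 [[0.542, 0.413], [0.543, 0.417], [0.546, 0.421]]
scene 0.15 27 [[0.545, 0.416], [0.546, 0.418], [0.549, 0.422]]
scene 0.18 25 [[0.549, 0.418], [0.551, 0.421], [0.552, 0.423]]
side 0.06 64 [[0.529, 0.4], [0.536, 0.414], [0.543, 0.419]]
side 0.09 44 [[0.539, 0.411], [0.541, 0.416], [0.544, 0.419]]
side 0.12 49 [[0.541, 0.413], [0.544, 0.418], [0.548, 0.421]]
side 0.15 51 [[0.545, 0.414], [0.547, 0.419], [0.551, 0.422]]
side 0.18 76 [[0.548, 0.416], [0.552, 0.422], [0.572, 0.451]]
side 0.21 197 [[0.549, 0.39], [0.555, 0.422], [0.573, 0.452]]
side 0.24 149 [[0.551, 0.39], [0.561, 0.418], [0.573, 0.455]]
side 0.27 85 [[0.565, 0.445], [0.568, 0.454], [0.573, 0.459]]
side 0.3 37 [[0.57, 0.452], [0.572, 0.457], [0.574, 0.46]]
```

```bash
cat >> h.py <<'E'
yc=Q0[2]+np.radians(36.9)
cc=(np.array([Q0[0],Q0[1],0])+dockR()@[.0687,.0009,0]) ; tc=np.array([np.cos(yc),np.sin(yc),0])
E
python3 - <<'E'
from h import *
print(cc,tc,np.degrees(yc))
g=cc+.005*tc
rel(g+[0,0,.21],down(yc)); rel(g+[0,0,.101],down(yc))
E
```

```text
[0.45436965 0.33379188 0.        ] [-0.45077215  0.89263905  0.        ] 116.79323495304199
t 10.3 pos [0.3689 0.3047 0.2631] | rows [0.0033, 0.0016, -0.4122, 0.1597, 0.2519, 0.1783]
t 10.3 pos [0.3689 0.3047 0.2631] | rows [0.0033, 0.0016, -0.4122, 0.16, 0.2499, 0.5417]
```

Emit:
arm_command --motion '[[[0,0,-0.09,0.03,0.05,0,0.3],[0,0,-0.18,0.07,0.1,0.03,0.3],[0,0,-0.27,0.11,0.16,0.08,0.3],[0,0,-0.36,0.14,0.22,0.13,0.3],[0.003,0.002,-0.412,0.16,0.252,0.178,0.3],[0.003,0.002,-0.412,0.16,0.252,0.178,0.3],[0.003,0.002,-0.412,0.16,0.252,0.178,0.3]]]'

```text
time: 11.0
tool_pos: [0.45, 0.3383, 0.2115]
tool_rot: [3.14, -0.001, 2.037]
contact_force: [1.4, -0.0, -0.3]
opening: 0.0595
```

```bash
python3 - <<'E'
from h import *
g=cc+.005*tc; print(robot.observe()['opening'])
rel(g+[0,0,.101],down(yc))
for n,c in [('side',(280,100,430,250)),('wrist',(220,60,420,280))]: shot(n,n+'11.png',c,3.6)
d=load('wrist'); 
for z in (.128,): print([np.round(wproj(d,cc+s*.03*tc+[0,0,z]),1) for s in(-1,0,1)])
E
```

```text
0.059453782343106006
t 11.0 pos [0.45   0.3383 0.2115] | rows [0.0009, -0.0003, -0.0007, -0.0034, 0.0057, 0.3682]
[array([320.4, 243.2]), array([320.3, 209.6]), array([320.3, 173.7])]
```

View pics/wrist11.png

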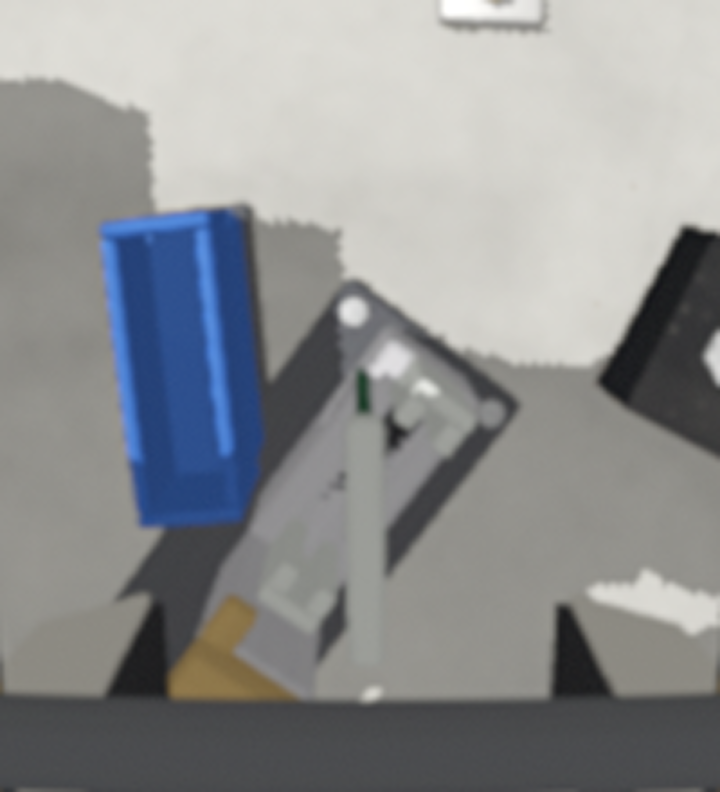

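View pics/side11.png

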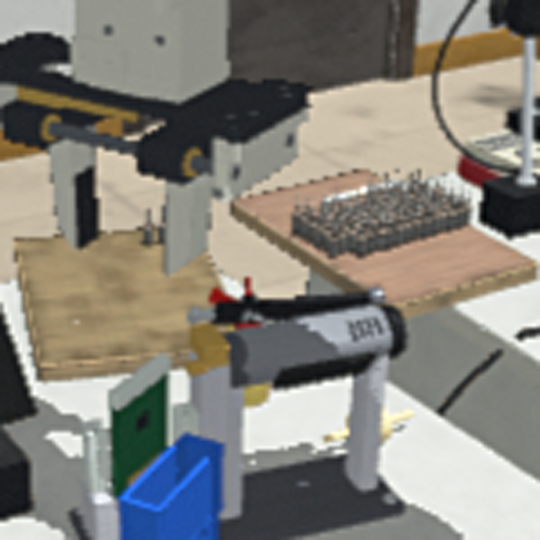

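```bash
python3 - <<'E'
from h import *
d=load('wrist'); f=200/np.tan(np.radians(float(d['fov_y']))/2)
def ip(u,v,z):
    dx,dy=u-d['cx'],v-d['cy']; r=np.hypot(dx,dy); th=r/f
    k=np.array([np.sin(th)*dx/r,np.sin(th)*dy/r,np.cos(th)]); T=d['cam_to_world']; k=T[:3,:3]@k; o=T[:3,3]
    P=o+k*(z-o[2])/k[2]; return ((P-np.array([Q0[0],Q0[1],0]))@dockR()).round(4)
for p in [(233,597),(257,612),(245,640),(205,640)]: print('lip',[ip(220+p[0]/3.6,60+p[1]/3.6,z) for z in(.135,.149)])
for p in [(350,417),(385,417),(355,660),(381,660)]: print('bar',ip(220+p[0]/3.6,60+p[1]/3.6,.128))
E
```

```text
lip [array([0.042 , 0.0172, 0.135 ]), array([0.047 , 0.0189, 0.149 ])]
lip [array([0.0423, 0.0107, 0.135 ]), array([0.0474, 0.0129, 0.149 ])]
lip [array([0.035, 0.009, 0.135]), array([0.0405, 0.0112, 0.149 ])]
lip [array([0.0293, 0.0163, 0.135 ]), array([0.0352, 0.0182, 0.149 ])]
bar [0.0898 0.0198 0.128 ]
bar [0.0945 0.0136 0.128 ]
bar [ 0.0437 -0.016   0.128 ]
bar [ 0.0474 -0.0209  0.128 ]
```

```bash
python3 - <<'E'
from h import *
c2=np.array([Q0[0],Q0[1],0])+dockR()@[.0688,0,0]; g=c2+.007*tc; print(c2)
rel(g+[0,0,.101],down(yc))
E
```

```text
[0.45527323 0.33373239 0.        ]
t 11.1 pos [0.4504 0.3387 0.2124] | rows [0.0022, -0.0006, -0.0002, 0.001, 0.0057, 0.3714]
```

Emit:
arm_command --motion '[[[0,0,0,0.001,0.006,0.06,0.3],[0,0,0,0.001,0.006,0.12,0.3],[0,0,0,0.001,0.006,0.19,0.3],[0,0,0,0.001,0.006,0.26,0.3],[0,0,0,0.001,0.006,0.32,0.3],[0,0,0,0.001,0.006,0.36,0.3],[0,0,0,0.001,0.006,0.371,0.3],[0,0,0,0.001,0.006,0.371,0.3]]]' --grip_force 15

```text
time: 11.9
tool_pos: [0.4527, 0.3402, 0.1004]
tool_rot: [3.139, -0.001, 2.039]
contact_force: [0.3, 0.8, 0.9]
opening: 0.0595
```

```bash
python3 - <<'E'
from h import *
print(robot.observe()['contact_force'],robot.observe()['opening'])
for n,c in [('side',(280,100,430,250)),('wrist',(220,60,420,280))]: shot(n,n+'12.png',c,3.6)
E
```

```text
[0.31843228 0.81873989 0.93542101] 0.05952442113161771
```

View pics/wrist12.png

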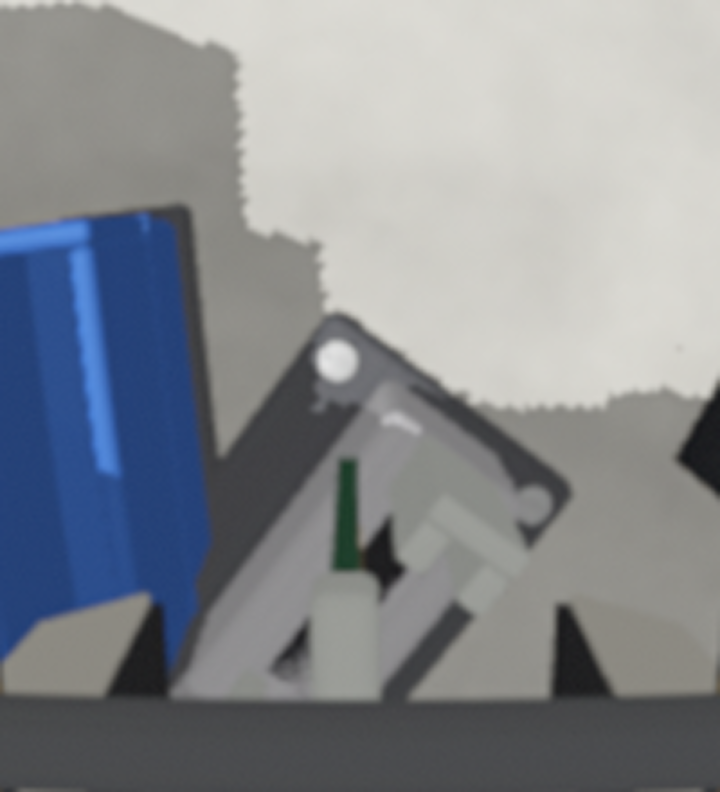

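View pics/side12.png

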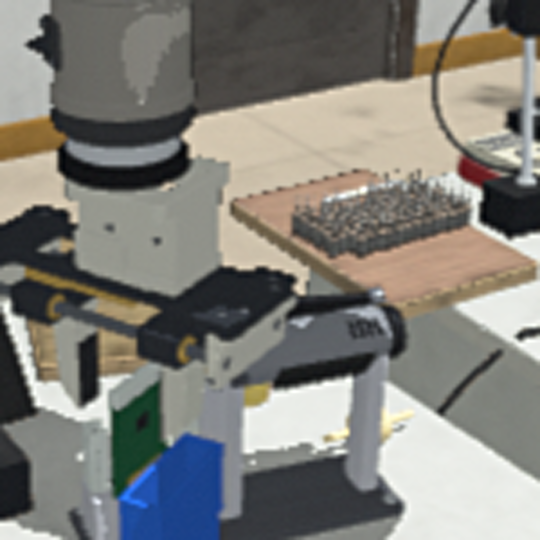

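Emit:
arm_command --motion '[[[0,0,0,0,-0.007,0,0.3],[0,0,0,0,-0.007,0,-0.3],[0,0,0,0,-0.007,0,-0.6],[0,0,0,0,-0.007,0,-1],[0,0,0,0,-0.007,0,-1],[0,0,0,0,-0.007,0,-1],[0,0,0,0,-0.007,0,-1],[0,0,0,0,-0.007,0,-1]]]'

```text
time: 12.8
tool_pos: [0.4508, 0.3391, 0.0999]
tool_rot: [3.14, -0.001, 2.039]
contact_force: [0.2, -0.4, 0.2]
opening: 0.009
```

```bash
python3 - <<'E'
from h import *
o=robot.observe();print(o['contact_force'],o['opening'],o['tool_pos'])
for n,c in [('wrist',(220,60,420,280))]: shot(n,n+'13.png',c,3.6)
E
```

```text
[ 0.22047079 -0.36118775  0.24739764] 0.009011817306938922 [0.45082936 0.3391434  0.09991985]
```

View pics/wrist13.png

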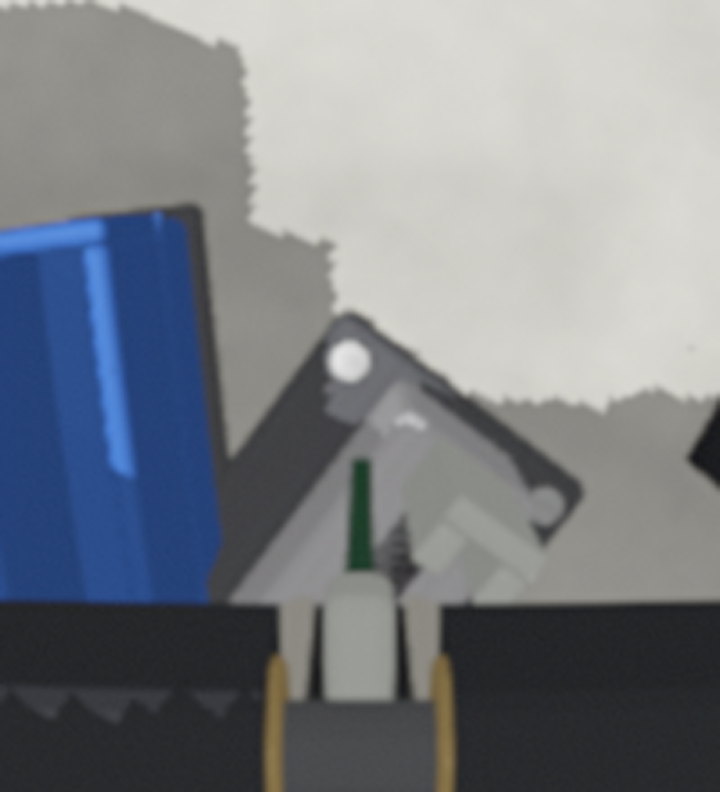

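Emit:
arm_command --motion '[[[0,0,0,0,0,-0.02,-1],[0,0,0,0,0,-0.06,-1],[0,0,0,0,0,-0.1,-1],[0,0,0,0,0,-0.16,-1],[0,0,0,0,0,-0.22,-1],[0,0,0,0,0,-0.28,-1],[0,0,0,0,0,-0.34,-1],[0,0,0,0,0,-0.4,-1]]]' --grip_force 20

```text
time: 13.65
tool_pos: [0.4507, 0.3389, 0.2221]
tool_rot: [3.138, -0.001, 2.039]
contact_force: [-0.1, -0.1, -0.2]
opening: 0.009
```

Emit:
arm_command --motion '[[[0,0,0,0,0,0,-1],[0,0,0,0,0,0,-1]]]'

```text
time: 13.85
tool_pos: [0.4507, 0.3389, 0.2204]
tool_rot: [3.139, -0.001, 2.039]
contact_force: [0.1, 0.3, -0.3]
opening: 0.0087
```

```bash
python3 - <<'E'
from h import *
o=robot.observe();print(o['contact_force'],o['opening'],o['tool_pos'])
for n,c in [('side',(280,60,430,280)),('scene',(220,120,420,320))]: shot(n,n+'14.png',c,3.4)
E
python3 m.py
```

```text
[ 0.06480489  0.32580781 -0.28635961] 0.008663974672307765 [0.45070117 0.33888342 0.22044345]
scene card 532 [ 0.0611 -0.0013  0.1969] [ 0.606 -0.795  0.015] min [ 0.0415 -0.019   0.1682] max [0.0893 0.0205 0.236 ]Traceback (most recent call last):
  File "m.py", line 13, in <module>
    meas()
    ~~~~^^
  File "m.py", line 10, in meas
    print('  keeper',P[k].min(0).round(4),P[k].max(0).round(4))
                     ~~~~~~~~^^^
    return umr_minimum(a, axis, None, out, keepdims, initial, where)
ValueError: zero-size array to reduction operation minimum which has no identity
```

View pics/side14.png

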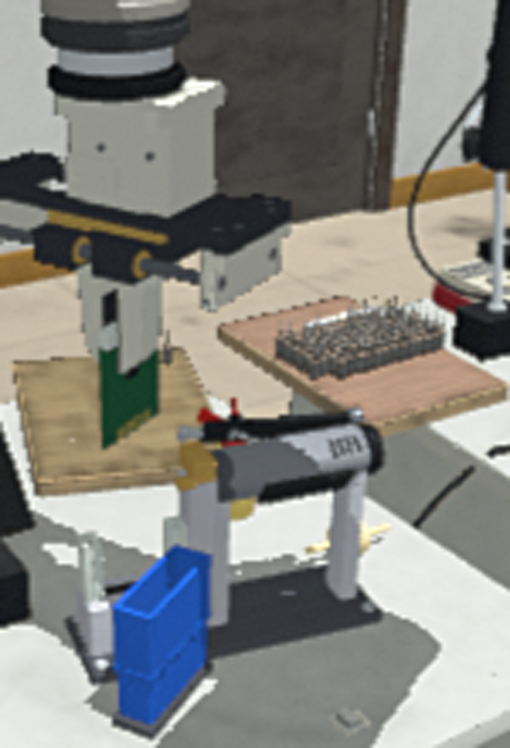

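View pics/scene14.png

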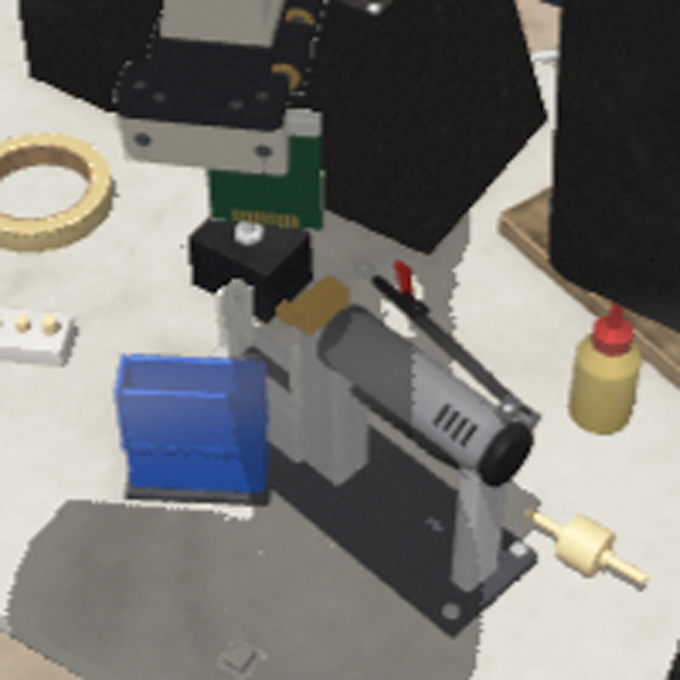

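```bash
python3 - <<'E'
from h import *
o=robot.observe(); R0=R.from_euler('xyz',o['tool_rot']).as_matrix()
for n in ['scene','side']:
    d=load(n); C=cloud(d); im=d['image'].astype(int)
    g=(im[...,1]>im[...,0]+12)&(im[...,1]>im[...,2]+6)&(d['z_map']>0)
    P=(C-o['tool_pos'])@R0; g&=(abs(P[...,0])<.06)&(abs(P[...,1])<.03)&(P[...,2]>-.02)&(P[...,2]<.1)
    q=P[g]; v=np.linalg.svd(q-q.mean(0))[2][2]
    print(n,len(q),'x 1/99',np.percentile(q[:,0],[0,2,50,98,100]).round(4),'y',np.median(q[:,1]).round(4),'z',np.percentile(q[:,2],[0,2,98,100]).round(4),'n',v.round(3))
    b=(im[...,2]>im[...,0]+40)&(im[...,2]>im[...,1]+20)&(C[...,0]>.3)&(C[...,0]<.5)&(C[...,1]>.25)&(C[...,1]<.42)&(C[...,2]>.088)
    r=cv2.minAreaRect(C[b][:,:2].astype(np.float32)); print('  caddy',r)
yk=np.radians(122.5); t=np.array([np.cos(yk),np.sin(yk),0]); rel(np.array([.394,.3412,.2204])+.007*t,down(yk))
E
```

```text
scene 532 x 1/99 [-0.0377 -0.0374 -0.0183  0.0194  0.0207] y -0.0013 z [-0.0169 -0.0128  0.0463  0.051 ] n [-0.006 -1.     0.015]
  caddy ((0.39448487758636475, 0.34192582964897156), (0.030863847583532333, 0.07981543987989426), 30.770835876464844)
side 312 x 1/99 [-0.036  -0.0325  0.005   0.0214  0.022 ] y -0.0023 z [-0.0189 -0.0148  0.0447  0.0474] n [ 0.011 -1.     0.016]
  caddy ((0.3937526345252991, 0.34138405323028564), (0.028922244906425476, 0.08163169026374817), 32.33242416381836)
t 13.95 pos [0.4502 0.3386 0.2192] | rows [0.0003, -0.0008, -0.0628, 0.1156, -0.1656, -0.004]
```

Emit:
arm_command --motion '[[[0,0,-0.03,0.03,-0.04,-0.01,-1],[0,0,-0.06,0.06,-0.09,-0.01,-1],[0,0,-0.06,0.09,-0.13,-0.01,-1],[0,0,-0.06,0.117,-0.165,-0.005,-1],[0,0,-0.06,0.117,-0.165,-0.005,-1],[0,0,-0.06,0.117,-0.165,-0.005,-1],[0,0,-0.06,0.117,-0.165,-0.005,-1]]]'

```text
time: 14.65
tool_pos: [0.3912, 0.3479, 0.2214]
tool_rot: [3.139, -0.001, 2.133]
contact_force: [0.0, 0.6, -0.8]
opening: 0.0088
```

```bash
python3 - <<'E'
from h import *
yk=np.radians(122); t=np.array([np.cos(yk),np.sin(yk),0]); rel(np.array([.394,.3414,.101])+.0078*t,down(yk))
for n,c in [('wrist',(220,60,420,280)),('side',(280,100,430,280))]: shot(n,n+'15.png',c,3.4)
E
```

```text
t 14.65 pos [0.3912 0.3479 0.2214] | rows [0.0016, -0.0007, 0.0026, 0.0023, -0.0044, 0.4015]
```

View pics/wrist15.png

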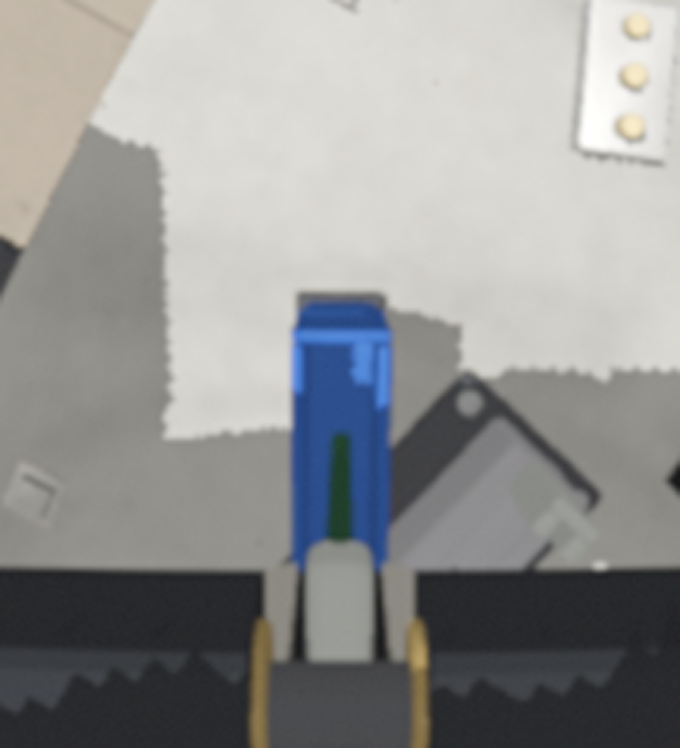

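View pics/side15.png

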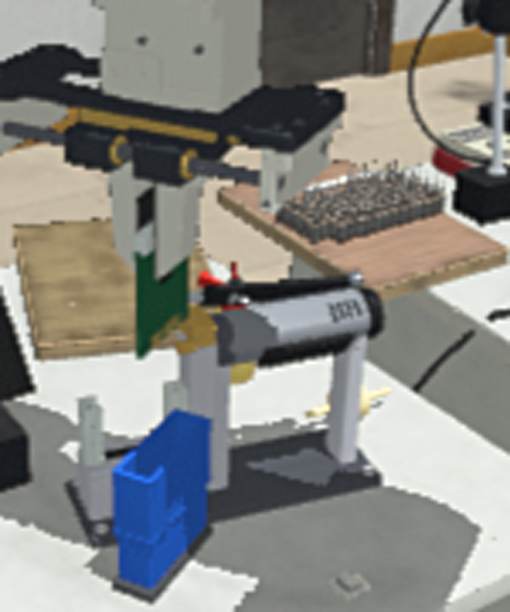

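Emit:
arm_command --motion '[[[0,0,0,0.002,-0.002,0.06,-1],[0,0,0,0.002,-0.002,0.13,-1],[0,0,0,0.002,-0.002,0.2,-1],[0,0,0,0.002,-0.002,0.26,-1],[0,0,0,0.002,-0.002,0.31,-1],[0,0,0,0.002,-0.002,0.35,-1],[0,0,0,0.002,-0.002,0.38,-1],[0,0,0,0.002,-0.002,0.395,-1]]]'

```text
time: 15.55
tool_pos: [0.39, 0.3481, 0.1022]
tool_rot: [3.14, -0.001, 2.133]
contact_force: [-0.9, 0.5, -0.2]
opening: 0.0088
```

Emit:
arm_command --motion '[[[0,0,0,0,0,0.005,-1],[0,0,0,0,0,0.007,-1],[0,0,0,0,0,0.009,-1],[0,0,0,0,0,0.009,-1]]]'

```text
time: 15.95
tool_pos: [0.3902, 0.3484, 0.1006]
tool_rot: [3.139, -0.001, 2.134]
contact_force: [-0.2, 0.4, -1.2]
opening: 0.0089
```

```bash
python3 - <<'E'
from h import *
o=robot.observe();print(o['contact_force'],o['opening'],o['tool_pos'])
for n,c in [('wrist',(220,60,420,280)),('side',(280,100,430,280))]: shot(n,n+'16.png',c,3.4)
E
```

```text
[-0.24159572  0.35728219 -1.19058846] 0.008874151747762168 [0.39016723 0.34843748 0.10061239]
```

View pics/side16.png

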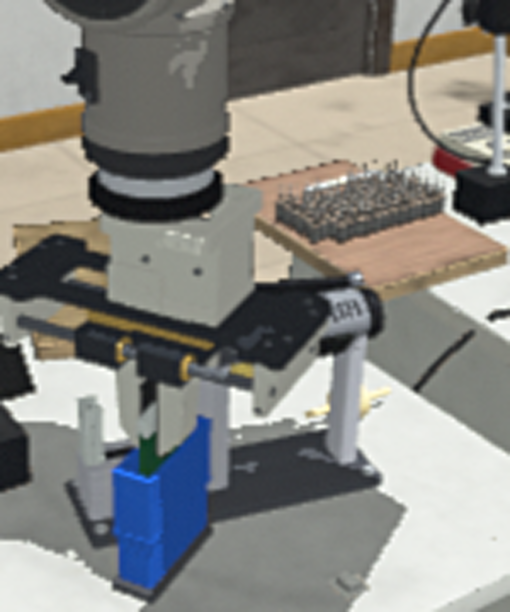

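Emit:
arm_command --motion '[[[0,0,0,0,0,0.003,-1],[0,0,0,0,0,0.005,-1],[0,0,0,0,0,0.005,-1]]]'

```text
time: 16.35
tool_pos: [0.3901, 0.3484, 0.0989]
tool_rot: [3.139, -0.001, 2.134]
contact_force: [-0.2, 0.0, 0.6]
opening: 0.009
```

Emit:
arm_command --motion '[[[0,0,0,0,0,0.003,-1],[0,0,0,0,0,0.003,-1]]]'

```text
time: 16.55
tool_pos: [0.3905, 0.3487, 0.0988]
tool_rot: [3.138, -0.001, 2.134]
contact_force: [-1.2, -0.7, 7.6]
opening: 0.009
```

Contact with the floor. I back off a hair and release slowly.

Emit:
arm_command --motion '[[[0,0,0,0,0,-0.002,-1],[0,0,0,0,0,-0.002,-0.75],[0,0,0,0,0,-0.002,-0.7],[0,0,0,0,0,-0.002,-0.6],[0,0,0,0,0,-0.002,-0.4],[0,0,0,0,0,-0.002,-0.2],[0,0,0,0,0,-0.002,-0.1],[0,0,0,0,0,-0.002,-0.1]]]'

```text
time: 17.35
tool_pos: [0.39, 0.3483, 0.0984]
tool_rot: [3.14, -0.001, 2.134]
contact_force: [0.3, -0.5, -0.9]
opening: 0.0409
```

```bash
python3 - <<'E'
from h import *
o=robot.observe();print(o['contact_force'],o['opening'],o['tool_pos'])
for n,c in [('wrist',(220,60,420,280))]: shot(n,n+'17.png',c,3.4)
E
```

```text
[ 0.25165661 -0.47518281 -0.85576882] 0.04087026208560877 [0.39000005 0.34828012 0.0983902 ]
```

View pics/wrist17.png

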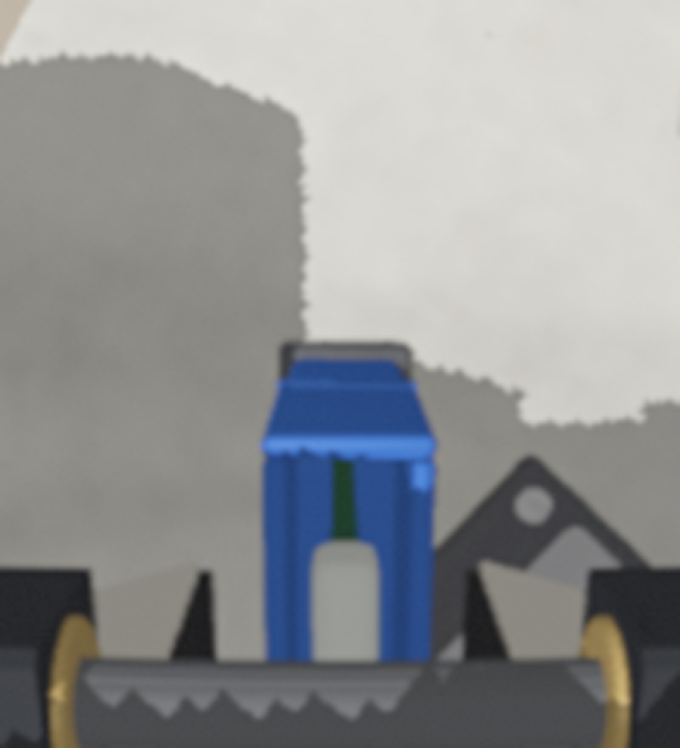

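Emit:
arm_command --motion '[[[0,0,0,0,0,0,0.3],[0,0,0,0,0,0,0.3],[0,0,0,0,0,-0.08,0.3],[0,0,0,0,0,-0.18,0.3],[0,0,0,0,0,-0.3,0.3],[0,0,0,0,0,-0.4,0.3],[0,0,0,-0.1,0,-0.45,0.3],[0,0,0,-0.2,0,-0.45,0.3]]]'

```text
time: 18.2
tool_pos: [0.423, 0.2977, 0.2361]
tool_rot: [3.134, -0.001, 2.136]
contact_force: [0.9, 0.1, -1.0]
opening: 0.0597
```

Emit:
arm_command --motion '[[[0,0,0,0,0,0,0.3],[0,0,0,0,0,0,0.3],[0,0,0,0,0,0,0.3],[0,0,0,0,0,0,0.3]]]'

```text
time: 18.6
tool_pos: [0.4213, 0.2979, 0.233]
tool_rot: [3.14, -0.002, 2.135]
contact_force: [-0.3, -0.4, -0.5]
opening: 0.0596
```

```bash
python3 - <<'E'
from h import *
o=robot.observe();print(o['contact_force'],o['opening'],o['tool_pos'],o['time'])
for n,c in [('scene',(220,170,420,320)),('side',(280,130,430,280)),('wrist',(180,60,460,280))]: shot(n,n+'18.png',c,3.5 if n!='wrist' else 2.6)
yk=np.radians(122); M=R.from_euler('z',yk).as_matrix()
for n in ['scene','side']:
    d=load(n); C=cloud(d); im=d['image'].astype(int); P=(C-[.394,.3414,.049])@M
    b=(im.max(-1)-im.min(-1)<35)&(im.min(-1)>90)&(abs(P[...,0])<.045)&(abs(P[...,1])<.025)&(P[...,2]>.05)&(P[...,2]<.09)&(d['z_map']>0)
    q=P[b]; print(n,len(q),q.min(0).round(4),np.median(q,0).round(4),q.max(0).round(4))
    for z in(.0,): 
        pass
    S=to_sq(C); k=(im.max(-1)<70)&(abs(S[...,0])<.03)&(S[...,2]>.018)&(S[...,2]<.045)&(abs(S[...,1])<.016); print('paddle z',S[k][:,2].max() if k.any() else None)
E
```

```text
[-0.29370386 -0.41401916 -0.50458988] 0.059621738572637396 [0.42127382 0.29788562 0.23302142] 18.6
scene 235 [-0.0297 -0.0055  0.062 ] [0.0005 0.0027 0.0759] [0.0299 0.0066 0.0803]
paddle z 0.03496042957199319
side 116 [-0.0303 -0.0031  0.0632] [0.0038 0.0031 0.0758] [0.0302 0.0055 0.0786]
paddle z 0.031027252067053195
```

View pics/scene18.png

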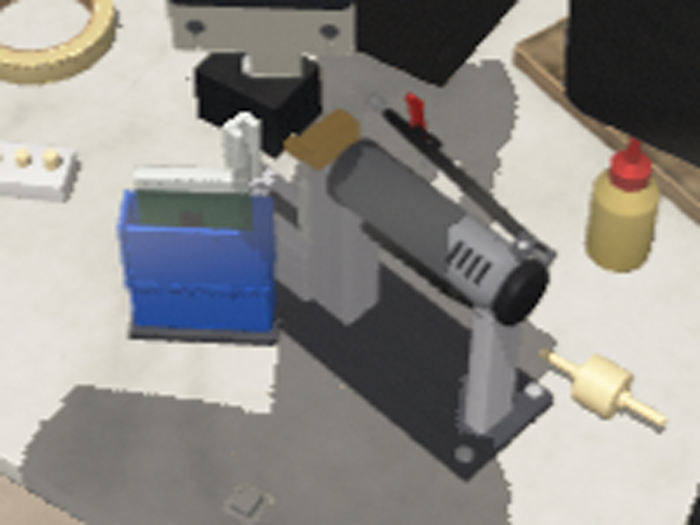

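View pics/side18.png

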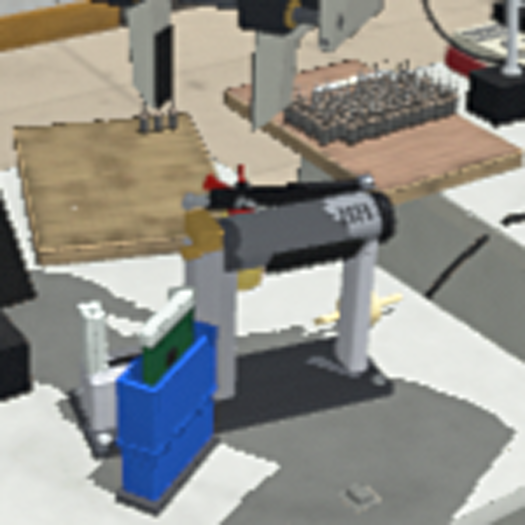

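View pics/wrist18.png

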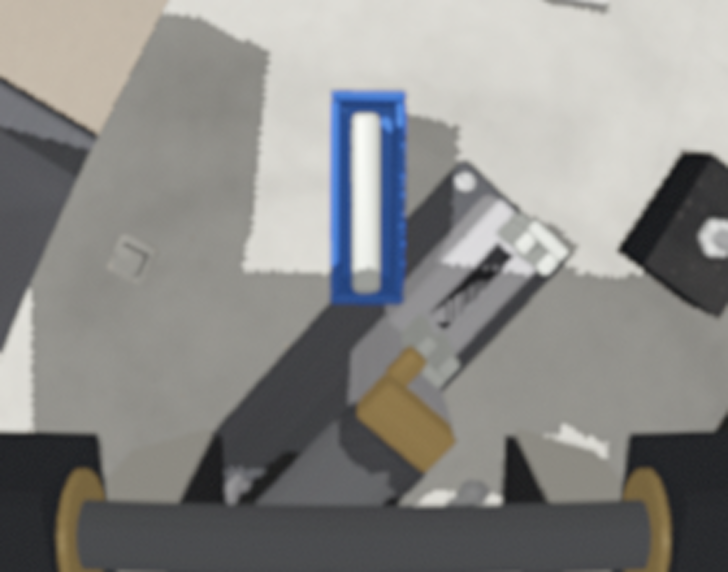

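The card stands upright and centred in the caddy, with its top 78 mm above the floor. The paddle has sprung out, the bystanders haven't moved, and the gripper is clear. I'm handing in.

```bash
python3 -c "
from cell import robot
print(robot.hand_in())"
```

```text
the job is handed in; nothing more can be done
None
```

The green card is out of the dock and standing in the blue caddy, and I handed the job in at about 18.6 s of the 72 s. I got no verdict back.

**What I did**
- I flipped the lever with the closed fingers until it met its stop.
- I squeezed the paddle against the back pad at 35 N. The opening reached 46.4 mm; 46.5 mm means fully home.
- I let the paddle go, and it sprang out.
- I gripped the white bar, lifted the card about 120 mm straight up, and lowered it into the caddy until it touched the floor (about 8 N). Then I released it and backed off.

**Last checks**
- **Card:** it stands upright. The bar is within about 4 mm of the pocket's middle both lengthwise and across, and its top is about 78 mm above the pocket floor.
- **Paddle:** its face is about 31 to 35 mm out, so it has sprung out.
- **Keeper:** before I gripped the card, the camera showed it moved left, clear of the card. I did not measure its travel directly.
- **Bystanders:** they look untouched in the pictures; I did not measure their shift.
- **Gripper:** it was clear of everything.

**What disagreed or went wrong**
- **Card angle:** both fixed cameras and the wrist camera showed the card turned about 37° from the dock's x axis, not in line with it. I gripped and lifted it at that angle, and it came out with almost no force.
- **Squeeze angle:** the 35° lean ran joint 4 into its limit (about -1 rad), and the tool stopped about 15 mm short of the pose without touching anything. I squeezed at a 31° lean instead.

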